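# Fit the drying rack's crossbars and lay the models across them

### The job

Finish the blue drying rack: hook the two orange crossbars by their tabs into the slotted posts, one on the front pair and one on the rear pair (either bar fits either pair), and push each down until it snaps fully home. Then lay every ship hull and fuselage half that is on the desk across both bars, flat side down, centred front to rear, pointing squarely across the bars and not touching one another; leave the other desk things where they are.

Things in the scene. Friction and masses are not known exactly. Their poses are not given: they have to be found in the camera images.
- bar_a: orange crossbar, 292 mm long (y), 60 tall, 0.22 kg, stands on its end blocks (x -20 to 0 mm); the two are identical. Origin: level with the blocks' underside, mid-length, in their flat rear face (x=0). Grip rail between blocks (|y|<116): 12 mm thick, centred x=-10, z 34-60. Steel hook tabs on the rear face (+x), see point bar_a_tab
- bar_b: orange crossbar, 292 mm long (y), 60 tall, 0.22 kg, stands on its end blocks (x -20 to 0 mm); the two are identical. Origin: level with the blocks' underside, mid-length, in their flat rear face (x=0). Grip rail between blocks (|y|<116): 12 mm thick, centred x=-10, z 34-60. Steel hook tabs on the rear face (+x), see point bar_b_tab
- bar_a_tab (a point): left (y=+131 mm) hook tab of bar_a, at its neck's underside in the rear face (bar frame: x 0, z 40); same axes as the bar; an equal tab at y=-131. 8 mm wide (y). From this point: neck z 0 to 10, reaching x=13; lip turned down, x 7.5 to 13, z -12 to 10; rounded bump on the lip's back to x=18, z -13 to -5
- bar_b_tab (a point): left (y=+131 mm) hook tab of bar_b, at its neck's underside in the rear face (bar frame: x 0, z 40); same axes as the bar; an equal tab at y=-131. 8 mm wide (y). From this point: neck z 0 to 10, reaching x=13; lip turned down, x 7.5 to 13, z -12 to 10; rounded bump on the lip's back to x=18, z -13 to -5
- rack: blue steel drying rack, fixed; origin at table level. Two pairs of slotted posts, front pair nearer the robot, flat front faces to -x at x=-35 and +55 mm. Each post 6 mm thick, 30 wide, 152 tall, at y=+131 and -131; slot 16 mm wide, z 110 to 142. Catches and their holders stand up to 33 mm behind the front faces. Tie bar on the table at x=12
- front_seat (a point): where a crossbar's origin lies, axes alike, once locked on the front posts: 70 mm above the table, in the posts' front faces (x=0); x into the rack, z up. Slots z 40 to 72 mm here. Insert the tabs with the bar 17 mm above home, rear face to the posts, then push straight down: spring catches behind the slots hold it up about 13 mm short of home until about 8 N snaps it down; if let go before that it falls off
- rear_seat (a point): where a crossbar's origin lies, axes alike, once locked on the rear posts: 70 mm above the table, in the posts' front faces (x=0); x into the rack, z up. Slots z 40 to 72 mm here. Insert the tabs with the bar 17 mm above home, rear face to the posts, then push straight down: spring catches and push as at the front. 90 mm behind front_seat
- rack_top (a point): centre of the rack at the height of the tops of the two locked crossbars (130 mm above the table); x runs across the bars from front to rear, y along them, z up. The locked rails' tops are 12 mm wide, at x = -45 and +45 mm, usable for |y| under 115 mm
- hull_a: grey battleship hull with a wooden-coloured deck, turrets and a superstructure 42 mm high, 170 mm long (local x), 30 mm wide (y), about 0.12 kg, flat underside, upright sides at least 16 mm high at mid-length. Origin: centre of the underside; z up. May be absent
- hull_b: grey battleship hull with a wooden-coloured deck, turrets and a superstructure 42 mm high, 170 mm long (local x), 30 mm wide (y), about 0.12 kg, flat underside, upright sides at least 16 mm high at mid-length. Origin: centre of the underside; z up. May be absent
- fuselage_a: tan plastic aircraft fuselage half, rounded top 31 mm high, small tail fin at -x end 38 mm high, dark cockpit, 170 mm long (local x), 30 mm wide (y), about 0.12 kg, flat underside, upright sides at least 16 mm high at mid-length. Origin: centre of the underside; z up. May be absent
- fuselage_b: tan plastic aircraft fuselage half, rounded top 31 mm high, small tail fin at -x end 38 mm high, green cockpit, 170 mm long (local x), 30 mm wide (y), about 0.12 kg, flat underside, upright sides at least 16 mm high at mid-length. Origin: centre of the underside; z up. May be absent
- jar: blue glass jar of spare propellers, 56 mm across, 65 mm high, bystander; origin at centre of underside
- bender: brass photo-etch bending tool, 110 x 60 x 22 mm, lying flat, bystander; origin at centre of underside
- tweezers: chrome steel tweezers, about 125 mm long, 6 mm high, lying flat, bystander; origin near the middle, underside
- paint_red: paint pot with red cap, 36 mm across, 45 mm high, bystander; origin at centre of underside
- paint_green: paint pot with green cap, 36 mm across, 45 mm high, bystander; origin at centre of underside
- sanding_block: cork sanding block 80 x 40 x 22 mm, bystander; origin at centre of underside

How it is judged:
On the way:
1. both crossbars are locked home, one on the front posts and one on the rear posts ((((x of bar_a in the frame of front_seat between -0.006 and 0.006 m and y of bar_a in the frame of front_seat between -0.009 and 0.009 m and z of bar_a in the frame of front_seat between -0.004 and 0.004 m and angle between bar_a's own z axis and vertical below 0.12 rad and angle between the x axis of bar_a and the x axis of front_seat, either way round below 0.12 rad) and (x of bar_b in the frame of rear_seat between -0.006 and 0.006 m and y of bar_b in the frame of rear_seat between -0.009 and 0.009 m and z of bar_b in the frame of rear_seat between -0.004 and 0.004 m and angle between bar_b's own z axis and vertical below 0.12 rad and angle between the x axis of bar_b and the x axis of rear_seat, either way round below 0.12 rad)) or ((x of bar_a in the frame of rear_seat between -0.006 and 0.006 m and y of bar_a in the frame of rear_seat between -0.009 and 0.009 m and z of bar_a in the frame of rear_seat between -0.004 and 0.004 m and angle between bar_a's own z axis and vertical below 0.12 rad and angle between the x axis of bar_a and the x axis of rear_seat, either way round below 0.12 rad) and (x of bar_b in the frame of front_seat between -0.006 and 0.006 m and y of bar_b in the frame of front_seat between -0.009 and 0.009 m and z of bar_b in the frame of front_seat between -0.004 and 0.004 m and angle between bar_b's own z axis and vertical below 0.12 rad and angle between the x axis of bar_b and the x axis of front_seat, either way round below 0.12 rad)))), for 0.2 s.
At the end, for the whole second after the job is handed in: One crossbar locked home on each pair of posts (4 mm in height, 6 fore-aft, 9 sideways, 0.12 rad); every model present lies upright on both bars (8 mm in height), within 25 mm of the middle between them, 115 mm of mid-length, 0.26 rad of square, at rest, touching no other model ((((x of bar_a in the frame of front_seat between -0.006 and 0.006 m and y of bar_a in the frame of front_seat between -0.009 and 0.009 m and z of bar_a in the frame of front_seat between -0.004 and 0.004 m and angle between bar_a's own z axis and vertical below 0.12 rad and angle between the x axis of bar_a and the x axis of front_seat, either way round below 0.12 rad) and (x of bar_b in the frame of rear_seat between -0.006 and 0.006 m and y of bar_b in the frame of rear_seat between -0.009 and 0.009 m and z of bar_b in the frame of rear_seat between -0.004 and 0.004 m and angle between bar_b's own z axis and vertical below 0.12 rad and angle between the x axis of bar_b and the x axis of rear_seat, either way round below 0.12 rad)) or ((x of bar_a in the frame of rear_seat between -0.006 and 0.006 m and y of bar_a in the frame of rear_seat between -0.009 and 0.009 m and z of bar_a in the frame of rear_seat between -0.004 and 0.004 m and angle between bar_a's own z axis and vertical below 0.12 rad and angle between the x axis of bar_a and the x axis of rear_seat, either way round below 0.12 rad) and (x of bar_b in the frame of front_seat between -0.006 and 0.006 m and y of bar_b in the frame of front_seat between -0.009 and 0.009 m and z of bar_b in the frame of front_seat between -0.004 and 0.004 m and angle between bar_b's own z axis and vertical below 0.12 rad and angle between the x axis of bar_b and the x axis of front_seat, either way round below 0.12 rad))) and x of hull_a in the frame of rack_top between -0.025 and 0.025 m and y of hull_a in the frame of rack_top between -0.115 and 0.115 m and z of hull_a in the frame of rack_top between -0.008 and 0.008 m and angle between each of hull_a, fuselage_a, hull_b, fuselage_b's own z axis and vertical below 0.12 rad and angle between the x axis of each of hull_a, fuselage_a, hull_b, fuselage_b and the x axis of rack_top, either way round below 0.26 rad and linear speed of each of hull_a, fuselage_a, hull_b, fuselage_b below 0.02 m/s and x of fuselage_a in the frame of rack_top between -0.025 and 0.025 m and y of fuselage_a in the frame of rack_top between -0.115 and 0.115 m and z of fuselage_a in the frame of rack_top between -0.008 and 0.008 m and x of hull_b in the frame of rack_top between -0.025 and 0.025 m and y of hull_b in the frame of rack_top between -0.115 and 0.115 m and z of hull_b in the frame of rack_top between -0.008 and 0.008 m and x of fuselage_b in the frame of rack_top between -0.025 and 0.025 m and y of fuselage_b in the frame of rack_top between -0.115 and 0.115 m and z of fuselage_b in the frame of rack_top between -0.008 and 0.008 m and contact force between hull_a and fuselage_a below 0.05 N and contact force between each of hull_a, fuselage_a and hull_b below 0.05 N and contact force between each of hull_a, fuselage_a, hull_b and fuselage_b below 0.05 N).
It fails at once if a bystander (jar, bending tool, tweezers, paint pots, sanding block) is knocked more than 40 mm away or over (distance of any of jar, bender, tweezers, paint_red, paint_green, sanding_block from where it was at the start of the episode above 0.04 m or angle between any of jar, bender, tweezers, paint_red, paint_green, sanding_block's own z axis and vertical above 0.7 rad).
Of hull_a, fuselage_a, hull_b, fuselage_b only 2 to 3 are there at a start; the rules pass over those that are not, and their reading is None.
At some moment in a run one of hull_a, fuselage_a, hull_b, fuselage_b may be knocked a few centimetres aside while the robot is not near it.
It also fails if it takes over 210 s, if anything falls off the work surface, if the arm or the gripper's body presses on something with over 40 N, if the wrist force passes 120 N, or if a joint passes its speed limit or range.

### The arm

A 7-joint arm with a two-finger parallel gripper is mounted at the origin on the work surface. World frame = base frame: x ahead of the robot, y to its left, z up, the work surface at z = 0. Lengths are in m, angles in rad, forces in N, time in s.
With the tool pointing down it reaches from about 0.425 to 0.875 m from the base axis. Payload 4.7 kg.
Tool frame: the origin (TCP) lies between the finger pads; the fingertips stand ctrl.tip_reach ahead of it and the grasp point (between the pads) lies 5 mm behind it (ctrl.tip_reach is the distance from the TCP to the fingertips, in m); z points along the fingers, y is the direction in which the jaws open and shut (so a half turn about z gives the same grasp; the last joint's range is limited). The gripper opens to 87 mm and grips with 3 to 60 N. Pads are 19 mm wide; open, the fingers measure 117 mm over their backs; the gripper's body (75 mm by 190 mm) begins 51 mm behind the grasp point.
Start: joints at [-1.25, 0.321, -0.07, 1.45, 0.023, 1.371, -0.057], TCP at [0.196, 0.62, 0.237] pointing down, gripper open.
Joint ranges: [-2.86, 2.86], [-0.3, 2.09], [-1.38, 1.24], [0.06, 2.45], [-1.56, 4.7], [0.09, 2.05], [-2.69, 2.69]. Speed limits (rad/s): [2.57, 2.57, 3.14, 3.14, 3.14, 3.14, 3.14].

### API

Orientations are given as a rotation vector (axis times angle).
In Python, from bench import ctrl gives the robot as it stands.
- The arm moves only by the shell command python3 -m handwheel 'ROWS' [FORCE]. ROWS is JSON, a list of rows, each a list of 7 numbers: the shift along the tool's x, y, z in mm, then the turn, a rotation vector about the tool's x, y, z in rad, then the gripper's target within -1 to 1 (shut at 1, half-way at 0, fully open at -1). In form: [[dx, dy, dz, ax, ay, az, grip], ...]. A call has 1 to 12 rows; each row is the pose to reach, as a shift and turn from the pose commanded when the call began, along the tool's axes at that moment; what a row does not reach only later rows make up. A row lasts 1/8 s, in which the tool goes at most 62.5 mm and 10.7 degrees, less where a joint would pass 70% of its speed; a pose out of reach is approached as far as the arm can. A call with a gripper value outside its range is refused whole. The fingers move at their own pace and stop on an object; FORCE is the grip in N (left out, the last holds). Time passes only in rows, so rows that repeat a pose let the fingers close. It gives the time, the measured TCP pose, the force and the opening at its end, in the units of the state.
- ctrl.get_state(): the state, without advancing time (a new reading comes with each control period).
- ctrl.get_image(name): name is "side" or "top"; returns the picture (400x640x3 uint8, red, green, blue); there is no depth.
- ctrl.camera_model(name): a dict with "mtx" (3x3 intrinsics, pixels), "k1" (the pictures are not rectified: a ray, as slopes to the right and down, at radius r is drawn at 1 + k1 r^2 times it, then the intrinsics apply), "xyz" and "orientation" of the camera in the world. Camera axes: x right, y up, looking along -z (the intrinsics and any distortion apply to the point x, -y, -z); pixel columns grow to the right and rows downward; lengths in m; the calibration is good to about 2 mm. A picture is of the moment at which its call begins. camera_model takes no time and is no camera call.
- ctrl.close_job(): hands the job in, once; it reports no verdict.
The state is a dict: "time": time; "joint_positions": joint angles; "qd": joint speeds; "joint_torque": joint torques, N m; "position": TCP position; "tool_rot": TCP orientation; "ft_force": force on the tool from outside, world axes, zero at the start; "torque": the same for the moment, N m; "grip_width": opening from 0.0 (shut) to 1.0 (fully open).
Only numpy, scipy, OpenCV 4.12 (cv2) and the standard library are available. Lean on these libraries where they do the work, as an engineer would, in place of code of your own. Each camera call takes 0.05 s, during which the arm holds its last target.

## Working session

There is one attempt and no reset: what is moved stays moved. The work goes in short steps, Python scripts to look and compute and a shell command to move; the robot and the scene stay as the last step left them, time stands still between calls to the robot, and variables do not carry over. Pictures are saved under pics/ and viewed, and the job is handed in when it is done.

```bash
mkdir -p pics; ls; python3 - <<'E'
from bench import ctrl
import cv2,json
print(ctrl.get_state()); print(ctrl.tip_reach)
for n in("side","top"):
    cv2.imwrite(f"pics/{n}0.png",ctrl.get_image(n)[:,:,::-1]); print(n,ctrl.camera_model(n))
E
```

```text
pics
{'time': 0.0, 'joint_positions': array([-1.24986616,  0.32184041, -0.07011204,  1.45168756,  0.02262477,
        1.37080473, -0.05692136]), 'qd': array([ 2.02366480e-04, -8.82396222e-04,  4.69167666e-04, -4.17487052e-04,
       -1.16278840e-03,  2.20184276e-05, -6.23366211e-04]), 'joint_torque': array([ 7.05242583e-04, -4.91294432e+01, -4.03346876e-01, -3.12519479e+01,
       -6.38628239e-02,  4.38720058e-02,  1.66864388e-04]), 'position': array([0.19620166, 0.6191183 , 0.23544411]), 'tool_rot': array([-4.79988311e-01, -3.10452079e+00,  3.05289595e-03]), 'ft_force': array([-1.24890116, -0.21700114, -0.32018575]), 'torque': array([-0.02314668,  0.04638163,  0.01229537]), 'grip_width': 0.9952314170396083}
0.014
side {'mtx': array([[451.00636816,   0.        , 312.67081171],
       [  0.        , 451.00636816, 199.9090348 ],
       [  0.        ,   0.        ,   1.        ]]), 'k1': 0.005262204665609716, 'xyz': array([-0.12935028, -0.72784784,  0.96009598]), 'orientation': array([ 0.83778249, -0.29827949, -0.59468638])}
top {'mtx': array([[439.49216549,   0.        , 310.64451376],
       [  0.        , 439.49216549, 205.00674025],
       [  0.        ,   0.        ,   1.        ]]), 'k1': -0.12019602009304725, 'xyz': array([0.38078324, 0.09469133, 1.28891476]), 'orientation': array([ 0.0697212 , -0.09599039, -1.54909511])}
```

View pics/side0.png

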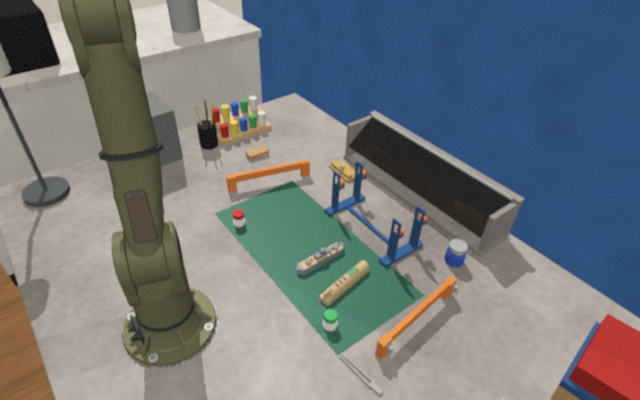

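View pics/top0.png

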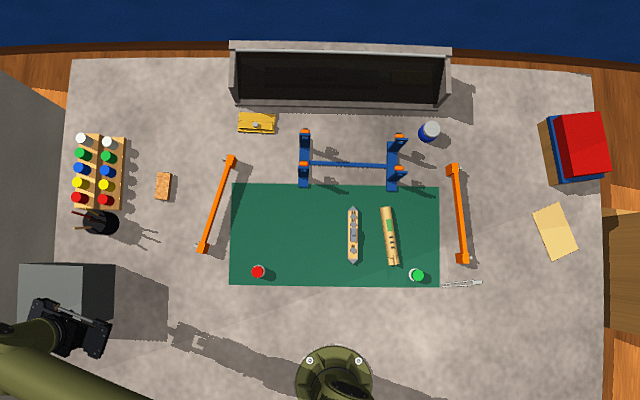

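```bash
cat > h.py <<'E'
import numpy as np,cv2
from scipy.spatial.transform import Rotation as R
from bench import ctrl
class Cam:
    def __init__(s,n):
        m=ctrl.camera_model(n); s.K=m["mtx"]; s.k=m["k1"]; s.c=np.array(m["xyz"]); s.R=R.from_rotvec(m["orientation"]).as_matrix()
        s.D=np.diag([1,-1,-1.])
    def proj(s,P):
        q=(np.atleast_2d(P)-s.c)@s.R@s.D
        return cv2.projectPoints(q.reshape(-1,1,3),np.zeros(3),np.zeros(3),s.K,np.array([s.k,0,0,0]))[0].reshape(-1,2)
    def ray(s,uv):
        u=cv2.undistortPoints(np.array(uv,float).reshape(-1,1,2),s.K,np.array([s.k,0,0,0])).reshape(-1,2)
        d=np.c_[u,np.ones(len(u))]@s.D@s.R.T
        return d/np.linalg.norm(d,axis=1)[:,None]
    def plane(s,uv,z):
        d=s.ray(uv); return s.c+d*((z-s.c[2])/d[:,2])[:,None]
T=Cam("top");S=Cam("side")
def tri(ut,us):
    a=T.ray(ut)[0];b=S.ray(us)[0]
    t=np.linalg.lstsq(np.c_[a,-b],S.c-T.c,rcond=None)[0]
    p=T.c+t[0]*a;q=S.c+t[1]*b
    return (p+q)/2,np.linalg.norm(p-q)
def snap(n,name,box=None,f=1):
    im=ctrl.get_image(n)[:,:,::-1].copy()
    cv2.imwrite(f"pics/{name}_full.png",im)
    if box: im=im[box[1]:box[3],box[0]:box[2]]
    cv2.imwrite(f"pics/{name}.png",cv2.resize(im,None,fx=f,fy=f,interpolation=cv2.INTER_CUBIC))
    return im
E
python3 - <<'E'
from h import *
for n,nm,box,f in[("top0","t1",(285,115,445,295),3.3),("side0","s1",(285,140,485,300),4),("top0","t2",(190,145,250,265),5),("top0","t3",(420,145,490,295),4),("side0","s2",(215,140,325,230),6),("side0","s3",(330,260,480,400),4.2)]:
    im=cv2.imread(f"pics/{n}.png")[box[1]:box[3],box[0]:box[2]]
    cv2.imwrite(f"pics/{nm}.png",cv2.resize(im,None,fx=f,fy=f,interpolation=cv2.INTER_CUBIC))
E
```

```text
(no output)
```

View pics/t1.png

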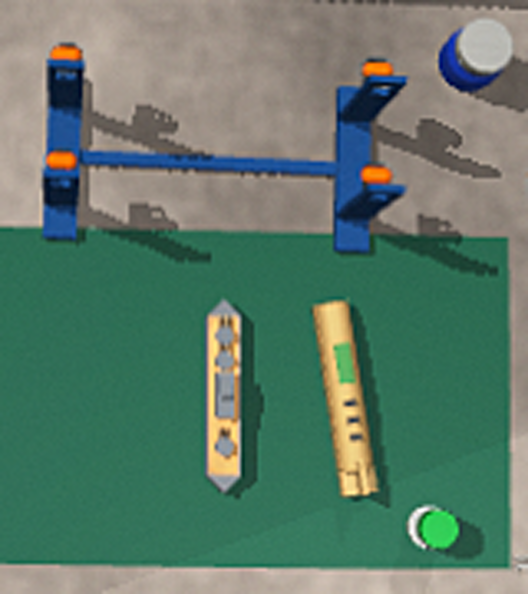

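View pics/s1.png

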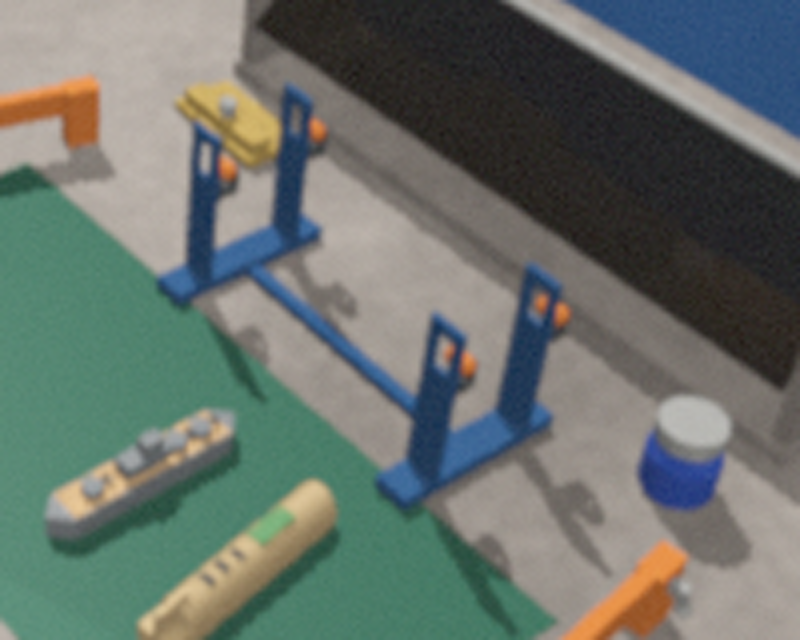

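View pics/t2.png

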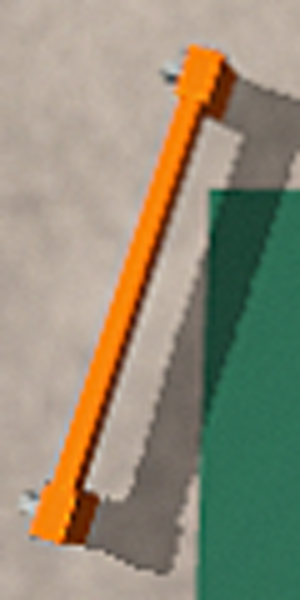

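View pics/t3.png

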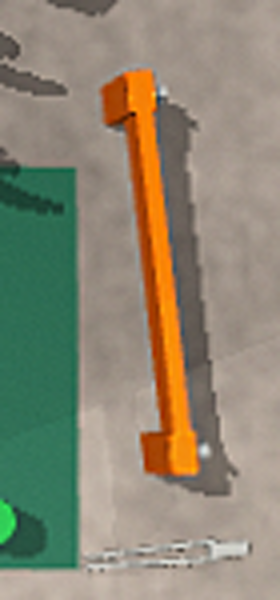

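View pics/s2.png

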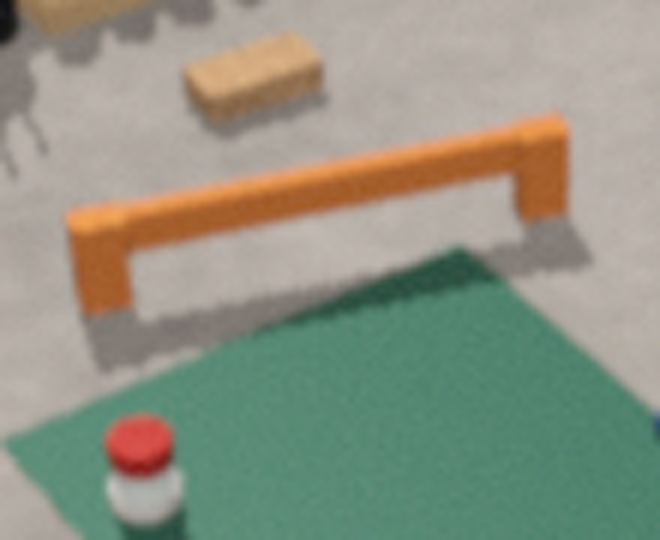

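View pics/s3.png

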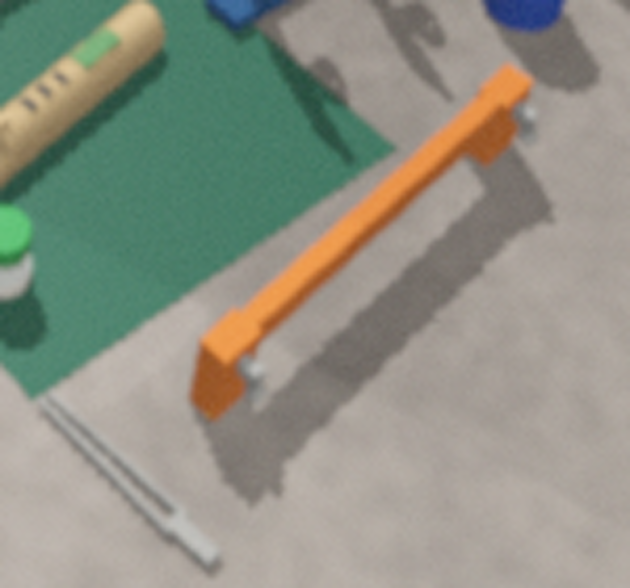

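```bash
python3 - <<'E'
from h import *
def m(n,boxes,f,out):
    I=cv2.imread(f"pics/{n}.png"); r=[]
    for x,y in boxes:
        c=cv2.resize(I[y:y+30,x:x+40],None,fx=f,fy=f,interpolation=cv2.INTER_CUBIC)
        for k in range(0,40,10): cv2.putText(c,str(x+k),(k*f,10),0,.35,(255,255,255),1); cv2.line(c,(k*f,12),(k*f,20),(255,255,255),1)
        for k in range(0,30,10): cv2.putText(c,str(y+k),(0,k*f+4),0,.35,(255,255,255),1); cv2.line(c,(24,k*f),(32,k*f),(255,255,255),1)
        r.append(c)
    cv2.imwrite(f"pics/{out}.png",np.vstack([np.hstack(r[:2]),np.hstack(r[2:])]))
m("top0",[(290,125),(380,130),(290,158),(380,160)],9,"tp")
m("side0",[(345,155),(410,200),(320,165),(382,215)],9,"sp")
E
```

```text
(no output)
```

View pics/tp.png

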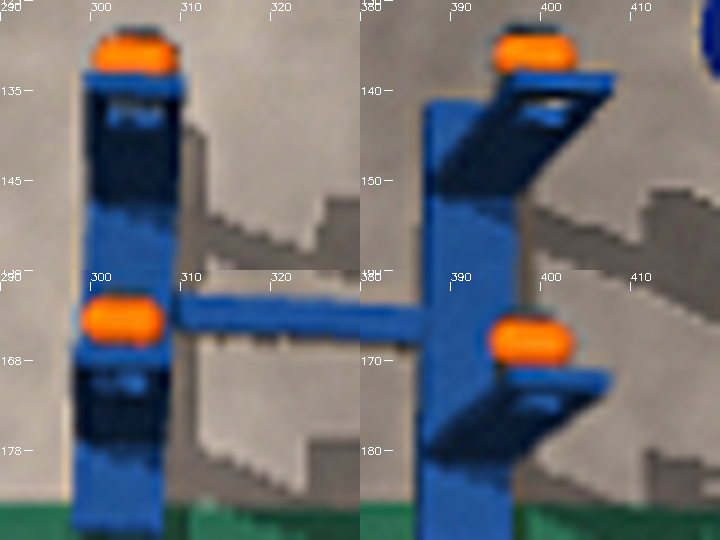

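View pics/sp.png

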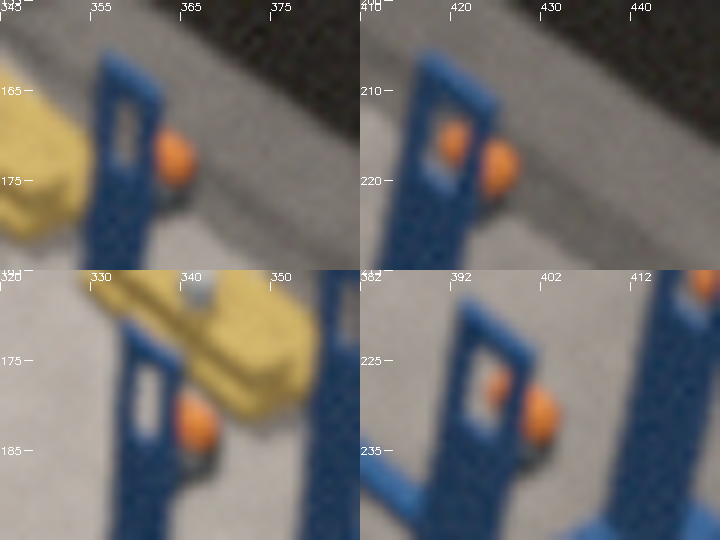

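```bash
python3 - <<'E'
from h import *
t=np.array([(304.4,134.8),(303.0,168.0),(401.8,139.9),(401.3,173.0)]) #RL FL RR FR
s=np.array([(358.3,163.8),(336.2,173.5),(421.2,208.3),(395.7,221.3)])
P=T.plane(t,.152);Q=S.plane(s,.152)
for n,p,q,a,b in zip("RL FL RR FR".split(),P,Q,t,s): print(n,p.round(4),q.round(4),tri(a,b)[0].round(4))
E=P[[0,1]]-P[[2,3]];print("spans",np.linalg.norm(E,axis=1),np.linalg.norm(P[0]-P[1]),np.linalg.norm(P[2]-P[3]))
print("yaw",[np.degrees(np.arctan2(-e[0],e[1])) for e in E],[np.degrees(np.arctan2(d[1],d[0])) for d in (P[0]-P[1],P[2]-P[3])])
print("centre",P.mean(0),Q.mean(0))
I=cv2.imread("pics/top0.png");hsv=cv2.cvtColor(I,cv2.COLOR_BGR2HSV)
for nm,b in(("L",(195,150,245,260)),("R",(440,155,475,270))):
    c=hsv[b[1]:b[3],b[0]:b[2]]
    m=((c[...,0]<16)&(c[...,1]>170)&(c[...,2]>225)).astype(np.uint8)
    ys,xs=np.nonzero(m); print(nm,len(xs))
    r=cv2.minAreaRect(np.c_[xs+b[0],ys+b[1]].astype(np.float32)); print(r)
    cv2.imwrite(f"pics/m{nm}.png",cv2.resize(m*255,None,fx=5,fy=5,interpolation=0))
    pts=np.c_[xs+b[0],ys+b[1]].astype(float); W=T.plane(pts,.06)[:,:2]
    rr=cv2.minAreaRect((W*1000).astype(np.float32)); print("world",rr)
    c0=W.mean(0);u,sv,v=np.linalg.svd(W-c0); 
    pr=(W-c0)@v[0]; mid=np.abs(pr-(pr.max()+pr.min())/2)<.105
    w2=W[mid];c1=w2.mean(0);v2=np.linalg.svd(w2-c1)[2]
    print("len",np.ptp(pr)*1e3,"centre",c0+v[0]*(pr.max()+pr.min())/2,"rail centre",c1,"dir",np.degrees(np.arctan2(v2[0][1],v2[0][0])),"width",np.ptp((w2-c1)@v2[1])*1e3)
E
```

```text
RL [0.6887 0.0969 0.152 ] [0.6843 0.0937 0.152 ] [0.6891 0.0974 0.1481]
FL [0.599  0.0987 0.152 ] [0.5964 0.0945 0.152 ] [0.5999 0.0986 0.148 ]
RR [ 0.6819 -0.1637  0.152 ] [ 0.6853 -0.1665  0.152 ] [ 0.6838 -0.1652  0.1513]
FR [ 0.592  -0.1616  0.152 ] [ 0.5903 -0.163   0.152 ] [ 0.5921 -0.1619  0.1502]
spans [0.26071967 0.26040347] 0.08971876641223707 0.09001311278602943
yaw [np.float64(-1.490548051219687), np.float64(-1.5556126344714738)] [np.float64(-1.142411076847516), np.float64(-1.3449259872748986)]
centre [ 0.64040826 -0.03241332  0.152     ] [ 0.639083   -0.03534119  0.152     ]
L 231
((214.55923461914062, 203.35475158691406), (6.637507438659668, 102.78962707519531), 18.23940086364746)
world ((511.9332275390625, 346.0942687988281), (18.819284439086914, 290.4322204589844), 74.01826477050781)
len 290.3327253619742 centre [0.51183481 0.34573182] rail centre [0.50771639 0.34646658] dir 163.76357158282923 width 11.77213677131106
R 211
((459.96002197265625, 212.1558380126953), (99.72343444824219, 6.537348747253418), 83.36748504638672)
world ((501.0535583496094, -353.268310546875), (286.2608642578125, 19.768917083740234), 5.887948513031006)
len 286.267003593893 centre [ 0.50125945 -0.35447561] rail centre [ 0.5205149  -0.35258928] dir -173.1145406126053 width 14.087694187337302
```

```bash
python3 - <<'E'
import cv2,numpy as np
a=cv2.imread("pics/mL.png");b=cv2.imread("pics/mR.png");h=max(a.shape[0],b.shape[0])
p=lambda i:cv2.copyMakeBorder(i,0,h-i.shape[0],0,20,0,value=(80,0,0))
cv2.imwrite("pics/m.png",np.hstack([p(a),p(b)]))
E
```

```text
(no output)
```

View pics/m.png

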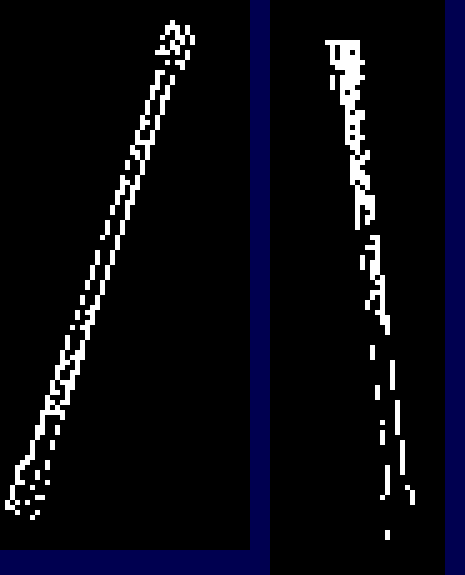

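```bash
python3 - <<'E'
from h import *
I=cv2.imread("pics/top0.png")
for y,x0,x1 in((200,208,224),(225,200,216),(195,450,466),(225,453,469),(245,455,470)): print(y,x0,[tuple(int(v) for v in I[y,x][::-1]) for x in range(x0,x1)])
E
```

```text
200 208 [(194, 178, 167), (196, 181, 170), (192, 179, 168), (194, 180, 170), (186, 182, 173), (210, 173, 159), (249, 134, 13), (248, 133, 4), (248, 135, 10), (251, 132, 11), (208, 91, 10), (77, 21, 0), (145, 120, 107), (203, 195, 184), (198, 186, 171), (195, 183, 168)]
225 200 [(173, 161, 149), (179, 162, 154), (178, 165, 154), (178, 167, 157), (176, 168, 164), (197, 161, 146), (253, 127, 0), (247, 133, 9), (249, 135, 10), (255, 137, 19), (174, 69, 1), (93, 45, 26), (161, 135, 119), (190, 181, 171), (186, 173, 161), (184, 170, 160)]
195 450 [(148, 139, 129), (151, 141, 134), (153, 148, 143), (162, 123, 95), (165, 71, 20), (156, 57, 0), (184, 77, 8), (252, 130, 9), (248, 131, 7), (251, 131, 5), (255, 132, 2), (79, 92, 103), (101, 94, 93), (104, 94, 89), (107, 99, 90), (103, 96, 88)]
225 453 [(150, 137, 128), (147, 135, 127), (146, 137, 129), (145, 146, 145), (166, 64, 11), (162, 61, 0), (157, 62, 5), (227, 108, 14), (251, 147, 8), (248, 141, 7), (253, 143, 14), (215, 119, 53), (85, 89, 94), (99, 93, 87), (98, 91, 83), (99, 91, 84)]
245 455 [(171, 157, 147), (170, 162, 148), (172, 162, 153), (174, 168, 158), (169, 106, 64), (161, 57, 0), (156, 59, 0), (199, 88, 7), (253, 149, 14), (247, 144, 10), (252, 143, 6), (238, 131, 50), (122, 108, 94), (106, 103, 99), (111, 106, 98)]
```

```bash
cat >> h.py <<'E'
def bars(I,boxes):
    """I: RGB top image; boxes px; bright orange = top faces (z=.06 default)"""
    out={}
    for nm,(b,z,left) in boxes.items():
        c=I[b[1]:b[3],b[0]:b[2]].astype(int)
        m=((c[...,0]>205)&(c[...,2]<90)&(c[...,0]-c[...,2]>140)).astype(np.uint8)
        n,l,st,_=cv2.connectedComponentsWithStats(m); k=1+np.argmax(st[1:,4]); ys,xs=np.nonzero(l==k)
        W=T.plane(np.c_[xs+b[0],ys+b[1]],z)[:,:2]; c0=W.mean(0); v=np.linalg.svd(W-c0)[2]
        pr=(W-c0)@v[0]; md=(pr.max()+pr.min())/2; w=W[np.abs(pr-md)<.105]
        c1=w.mean(0); v2=np.linalg.svd(w-c1)[2]; d=v2[0]; 
        cen=c1+d*((c0+v[0]*md-c1)@d)
        out[nm]=(cen,np.degrees(np.arctan2(d[1],d[0]))%180,np.ptp(pr)*1e3,np.ptp((w-c1)@v2[1])*1e3)
        print(nm,"railcentre",cen.round(4),"dir%.2f len%.1f w%.1f"%out[nm][1:],len(xs))
    return out
E
python3 - <<'E'
from h import *
I=cv2.imread("pics/top0.png")[:,:,::-1]
bars(I,{"L":((195,150,245,260),.06,0),"R":((440,155,475,270),.06,0)})
# height check: bar corner points in both views (block outer top corners)
def u(p,o,f): return (np.array(p)+.5)/f-.5+np.array(o)
print("L ends",tri(u((207,52),(190,145),5),u((545,120),(215,140),6)),tri(u((50,515),(190,145),5),u((98,215),(215,140),6)))
print("R ends",tri(u((140,90),(420,145),4),u((510,80),(330,260),4.2)),tri(u((183,455),(420,145),4),u((232,335),(330,260),4.2)))
for nm,uv in(("hull bow",(224,302)),("hull stern",(225,490)),("fus ends",(330,303)),("fus e2",(358,494))):
    print(nm,T.plane(u(uv,(285,115),3.3),.02).round(4))
print("hull tri",tri(u((225,300),(285,115),3.3),u((232,420),(285,140),4)),tri(u((225,488),(285,115),3.3),u((55,510),(285,140),4)))
print("pots",T.plane([(417,274),(258,271),(463,283)],.045).round(3))
E
```

```text
L railcentre [0.5121 0.3456] dir164.01 len291.0 w12.2 495
R railcentre [ 0.499  -0.3542] dir6.21 len290.5 w12.8 479
L ends (array([0.64495714, 0.30746213, 0.06343196]), np.float64(0.010438151017094693)) (array([0.3863679 , 0.38257599, 0.06092743]), np.float64(0.0026588778923266904))
R ends (array([ 0.6310982 , -0.34007596,  0.0601042 ]), np.float64(0.001299993187847195)) (array([ 0.36821491, -0.36800785,  0.05851433]), np.float64(4.3361357509144366e-05))
hull bow [[ 0.5149 -0.0473  0.02  ]]
hull stern [[ 0.3501 -0.0499  0.02  ]]
fus ends [[ 0.516  -0.1416  0.02  ]]
fus e2 [[ 0.3483 -0.1671  0.02  ]]
hull tri (array([ 0.51594295, -0.04789094,  0.01360715]), np.float64(0.003498606692775928)) (array([ 0.35243437, -0.0496823 ,  0.02477845]), np.float64(0.0011345995468258758))
pots [[ 0.322 -0.231  0.045]
 [ 0.324  0.219  0.045]
 [ 0.298 -0.366  0.045]]
```

```bash
cat >> h.py <<'E'
def plan(xyz,th,final_only=False):
    """target TCP, tool y-axis azimuth deg (tool down). prints the row delta"""
    s=ctrl.get_state(); R0=R.from_rotvec(s["tool_rot"]).as_matrix()
    a=np.radians(th); y=np.array([np.cos(a),np.sin(a),0]); z=np.array([0,0,-1.]); Rt=np.c_[np.cross(y,z),y,z]
    d=R0.T@(np.array(xyz)-s["position"])*1000; r=R.from_matrix(R0.T@Rt).as_rotvec()
    print("delta mm",d.round(1),"rot",r.round(3),"| dist %.0f ang %.1f deg"%(np.linalg.norm(d),np.degrees(np.linalg.norm(r))))
def st():
    s=ctrl.get_state(); M=R.from_rotvec(s["tool_rot"]).as_matrix()
    print("t%.2f pos"%s["time"],s["position"].round(4),"yaz %.2f tilt %.2f"%(np.degrees(np.arctan2(M[1,1],M[0,1])),np.degrees(np.arccos(-M[2,2]))),"F",s["ft_force"].round(1),"M",s["torque"].round(2),"g%.3f"%s["grip_width"],"j",s["joint_positions"].round(2))
E
python3 - <<'E'
from h import *
st(); plan((.512,.3456,.16),74)
E
```

```text
t0.10 pos [0.1962 0.6192 0.2356] yaz 72.42 tilt 0.10 F [-0.3 -0.1 -0.8] M [ 0.05  0.01 -0.01] g0.999 j [-1.25  0.32 -0.07  1.45  0.02  1.37 -0.06]
delta mm [-383.6 -165.3   75.9] rot [-0.002  0.    -0.028] | dist 425 ang 1.6 deg
```

```bash
python3 -m handwheel '[[-60,-25,0,0,0,-0.01,-1],[-120,-50,0,0,0,-0.02,-1],[-180,-78,0,0,0,-0.028,-1],[-235,-102,0,0,0,-0.028,-1],[-290,-125,10,0,0,-0.028,-1],[-340,-147,30,0,0,-0.028,-1],[-370,-160,55,0,0,-0.028,-1],[-383,-165,75,0,0,-0.028,-1],[-384,-165,76,0,0,-0.028,-1],[-384,-165,76,0,0,-0.028,-1]]'; python3 - <<'E'
from h import *
st();plan((.512,.3456,.043),74)
I=snap("top","t4"); 
E
```

```text
time: 1.35
position: [0.5113, 0.3487, 0.1611]
tool_rot: [-0.432, -3.111, -0.002]
ft_force: [-0.7, 0.6, 0.7]
grip_width: 1.0
t1.35 pos [0.5113 0.3487 0.1611] yaz 74.20 tilt 0.08 F [-0.7  0.6  0.7] M [ 0.04 -0.02 -0.01] g1.000 j [-0.77  0.3   0.16  1.64 -0.05  1.21  0.69]
delta mm [ -1.6  -2.9 118. ] rot [ 0.001 -0.001  0.003] | dist 118 ang 0.2 deg
```

View pics/t4.png

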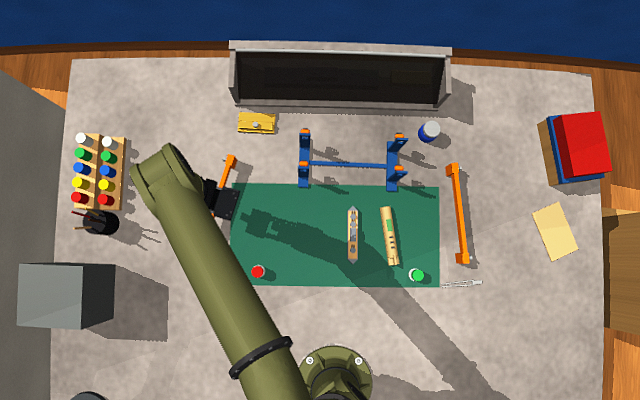

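```bash
python3 -m handwheel '[[-2,-3,40,0,0,0.003,-1],[-2,-3,80,0,0,0.003,-1],[-2,-3,105,0,0,0.003,-1],[-2,-3,118,0,0,0.003,-1],[-2,-3,118,0,0,0.003,-1],[-2,-3,118,0,0,0.003,1],[-2,-3,118,0,0,0.003,1],[-2,-3,118,0,0,0.003,1],[-2,-3,118,0,0,0.003,1],[-2,-3,118,0,0,0.003,1],[-2,-3,118,0,0,0.003,1]]' 45; python3 - <<'E'
from h import *
st()
snap("side","s5",(200,100,400,250),4)
E
```

```text
time: 2.78
position: [0.5136, 0.343, 0.0425]
tool_rot: [-0.441, -3.11, -0.0]
ft_force: [0.1, -0.4, -0.8]
grip_width: 0.403
t2.77 pos [0.5136 0.343  0.0425] yaz 73.85 tilt 0.00 F [ 0.1 -0.4 -0.8] M [ 0.02 -0.03  0.05] g0.403 j [-0.76  0.41  0.15  1.74 -0.07  0.99  0.71]
```

View pics/s5.png

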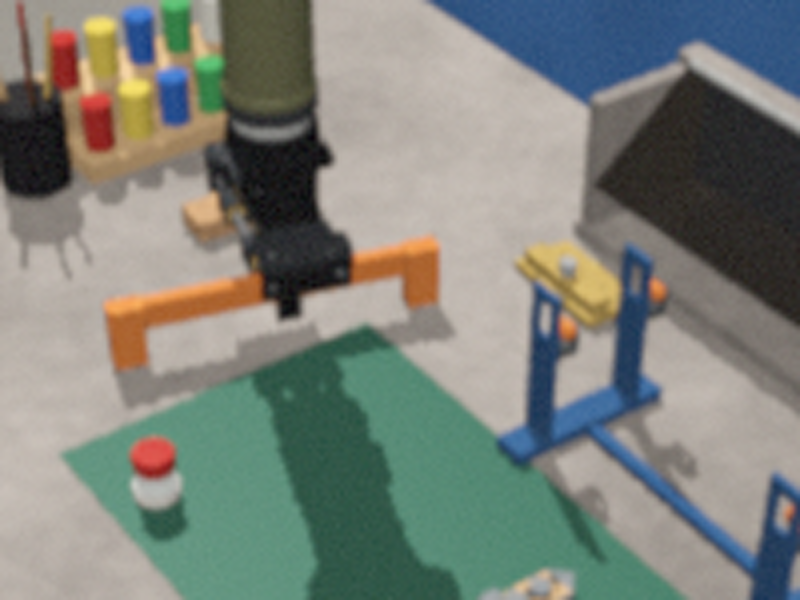

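```bash
python3 -m handwheel '[[0,0,0,0,0,0,1],[0,0,0,0,0,0,1],[0,0,0,0,0,0,1],[0,0,0,0,0,0,1],[0,0,0,0,0,0,1],[0,0,0,0,0,0,1],[0,0,0,0,0,0,1],[0,0,0,0,0,0,1]]' 45; python3 - <<'E'
from h import *
st()
E
```

```text
time: 3.82
position: [0.5136, 0.343, 0.0425]
tool_rot: [-0.441, -3.11, -0.0]
ft_force: [0.3, 0.8, -1.0]
grip_width: 0.132
t3.83 pos [0.5136 0.343  0.0425] yaz 73.86 tilt 0.00 F [ 0.3  0.8 -1. ] M [ 0.11 -0.03  0.04] g0.132 j [-0.76  0.41  0.15  1.74 -0.07  0.99  0.71]
```

```bash
python3 -m handwheel '[[0,0,-20,0,0,0,1],[0,0,-60,0,0,0,1],[0,0,-110,0,0,0,1],[0,0,-160,0,0,0,1],[0,0,-205,0,0,0,1],[0,0,-220,0,0,0,1],[0,0,-220,0,0,0,1]]'; python3 - <<'E'
from h import *
st();plan((.653,-.034,.26),-1.4)
E
```

```text
time: 4.7
position: [0.5138, 0.3429, 0.2632]
tool_rot: [0.441, 3.109, 0.002]
ft_force: [0.4, -0.2, -2.1]
grip_width: 0.133
t4.70 pos [0.5138 0.3429 0.2632] yaz 73.85 tilt 0.08 F [ 0.4 -0.2 -2.1] M [-0.01  0.    0.03] g0.133 j [-0.77  0.24  0.17  1.51 -0.04  1.4   0.69]
delta mm [-238.5 -323.3    3.1] rot [ 1.000e-03 -0.000e+00  1.313e+00] | dist 402 ang 75.2 deg
```

```bash
python3 -m handwheel '[[-15,-20,0,0,0,0.08,1],[-45,-60,0,0,0,0.23,1],[-75,-102,0,0,0,0.4,1],[-105,-142,1,0,0,0.57,1],[-135,-183,1,0,0,0.74,1],[-165,-223,2,0,0,0.9,1],[-195,-265,2,0,0,1.07,1],[-220,-298,3,0,0,1.2,1],[-235,-318,3,0,0,1.29,1],[-238.5,-323.3,3,0,0,1.313,1],[-238.5,-323.3,3,0,0,1.313,1],[-238.5,-323.3,3,0,0,1.313,1]]'; python3 - <<'E'
from h import *
st()
I=snap("top","t6",(240,90,460,300),3); snap("side","s6",(250,60,500,300),3)
E
```

```text
time: 6.2
position: [0.6525, -0.0317, 0.2589]
tool_rot: [-2.243, -2.197, -0.0]
ft_force: [1.2, 0.3, -2.3]
grip_width: 0.135
t6.20 pos [ 0.6525 -0.0317  0.2589] yaz -1.18 tilt 0.10 F [ 1.2  0.3 -2.3] M [-0.08  0.04 -0.07] g0.135 j [-0.4   0.34  0.54  1.43 -0.18  1.42  0.12]
```

View pics/t6.png

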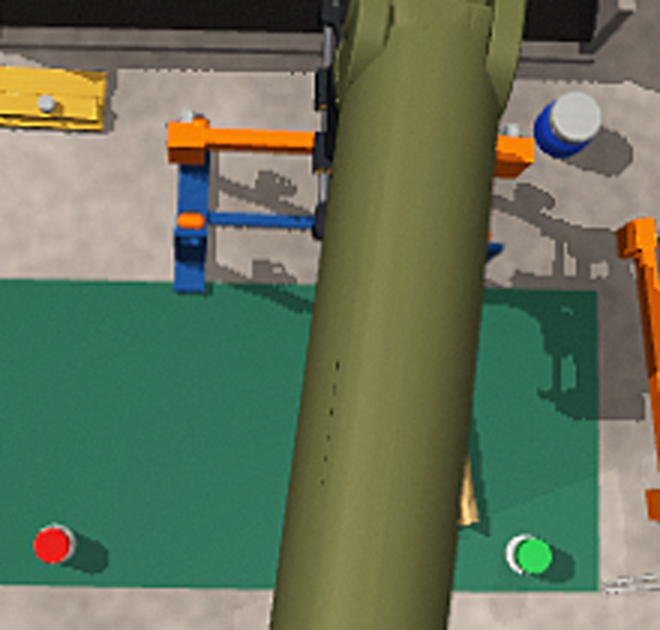

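View pics/s6.png

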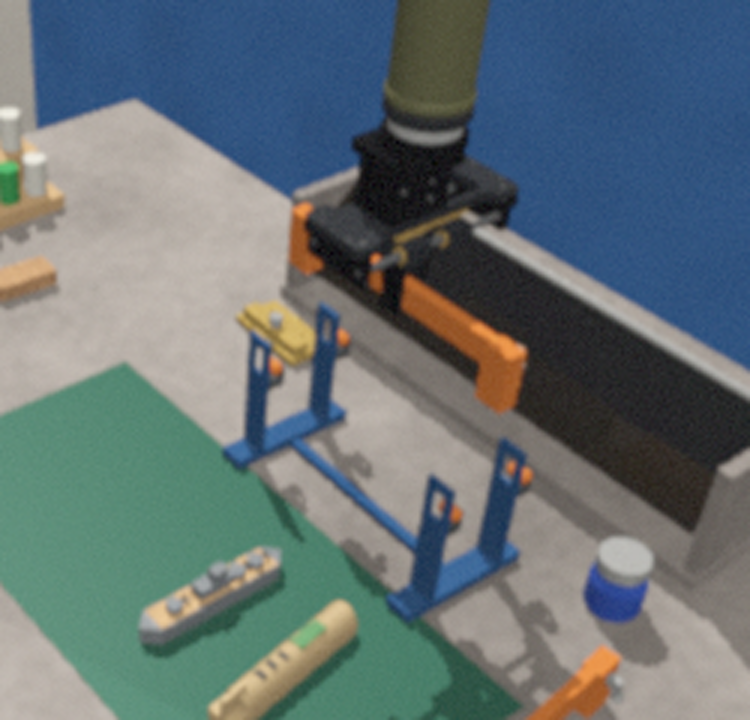

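```bash
python3 - <<'E'
from h import *
I=cv2.imread("pics/t6_full.png");J=cv2.imread("pics/s6_full.png")
f=9
def g(I,x,y):
    c=cv2.resize(I[y:y+30,x:x+40],None,fx=f,fy=f,interpolation=cv2.INTER_CUBIC)
    for k in range(0,40,10): cv2.putText(c,str(x+k),(k*f,10),0,.35,(255,255,255),1); cv2.line(c,(k*f+4,12),(k*f+4,20),(255,255,255),1)
    for k in range(0,30,10): cv2.putText(c,str(y+k),(0,k*f+8),0,.35,(255,255,255),1); cv2.line(c,(24,k*f+4),(32,k*f+4),(255,255,255),1)
    return c
cv2.imwrite("pics/g6.png",np.vstack([np.hstack([g(I,290,122),g(I,395,122)]),np.hstack([g(J,340,125),g(J,395,170)])]))
E
```

```text
(no output)
```

View pics/g6.png

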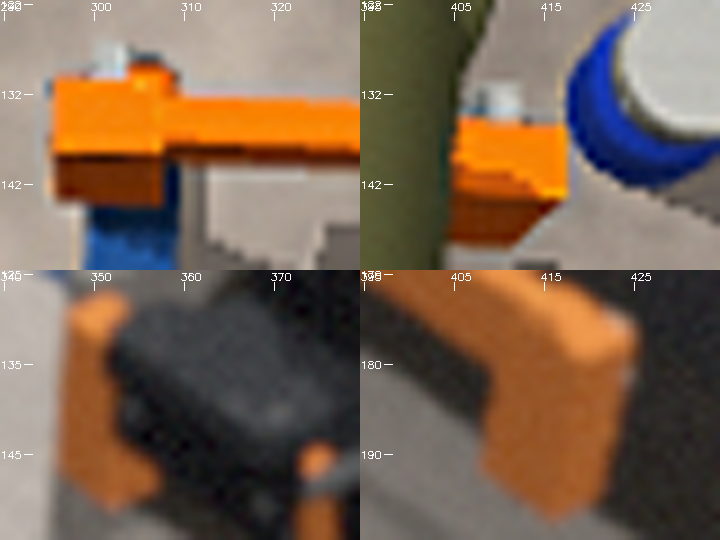

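```bash
python3 - <<'E'
from h import *
z=.2764
P=T.plane([(295.3,138.5),(295.3,130.1),(417.5,143.4),(417.5,135.3)],z)[:,:2]  # FL RL FR RR
print(P.round(4)); L=P[:2].mean(0);Rr=P[2:].mean(0);print("len",np.linalg.norm(L-Rr),"yaw",np.degrees(np.arctan2(-(L-Rr)[0],(L-Rr)[1])),"centre",(L+Rr)/2,"rear face mid",P[[1,3]].mean(0), "thick",np.linalg.norm(P[0]-P[1]))
print(tri((417.5,143.4),(418.9,178.9)),tri((417.5,135.3),(425.3,175.6)))
E
```

```text
[[ 0.6455  0.118 ]
 [ 0.666   0.1185]
 [ 0.6416 -0.1734]
 [ 0.6615 -0.1737]]
len 0.2917836260591968 yaw -0.8217995637903197 centre [ 0.65367304 -0.02766397] rear face mid [ 0.66375775 -0.02761919] thick 0.02044256007470219
(array([ 0.64050625, -0.17240697,  0.27728589]), np.float64(0.002182452609219148)) (array([ 0.66101569, -0.17318623,  0.27881944]), np.float64(0.0003768114978866551))
```

```bash
python3 -m handwheel '[[-3,-4,0,0,0,0.01,1],[-5.7,-4,15,0,0,0.01,1],[-5.7,-4,40,0,0,0.01,1],[-5.7,-4,65,0,0,0.01,1],[-5.7,-4,90,0,0,0.01,1],[-5.7,-4,112,0,0,0.01,1],[-5.7,-4,125,0,0,0.01,1],[-5.7,-4,129.5,0,0,0.01,1],[-5.7,-4,129.5,0,0,0.01,1],[-5.7,-4,129.5,0,0,0.01,1]]'; cat >> h.py <<'E'
def g(I,x,y,f=9):
    c=cv2.resize(I[y:y+30,x:x+40],None,fx=f,fy=f,interpolation=cv2.INTER_CUBIC)
    for k in range(0,40,10): cv2.putText(c,str(x+k),(k*f,10),0,.35,(255,255,255),1); cv2.line(c,(k*f+4,12),(k*f+4,20),(255,255,255),1)
    for k in range(0,30,10): cv2.putText(c,str(y+k),(0,k*f+8),0,.35,(255,255,255),1); cv2.line(c,(24,k*f+4),(32,k*f+4),(255,255,255),1)
    return c
def four(t,s,out):
    cv2.imwrite(f"pics/{out}.png",np.vstack([np.hstack(t),np.hstack(s)]))
E
python3 - <<'E'
from h import *
st()
snap("top","t7");snap("side","s7",(320,120,480,260),5)
I=cv2.imread("pics/t7_full.png");J=cv2.imread("pics/s7_full.png")
four([g(I,290,122),g(I,390,130)],[g(J,340,155),g(J,400,200)],"g7")
E
```

```text
time: 7.55
position: [0.6494, -0.0396, 0.1311]
tool_rot: [2.258, 2.183, 0.002]
ft_force: [-1.2, 0.8, -0.9]
grip_width: 0.131
t7.55 pos [ 0.6494 -0.0396  0.1311] yaz -1.95 tilt 0.10 F [-1.2  0.8 -0.9] M [-0.13  0.07 -0.03] g0.131 j [-0.38  0.42  0.52  1.6  -0.22  1.18  0.15]
```

View pics/g7.png

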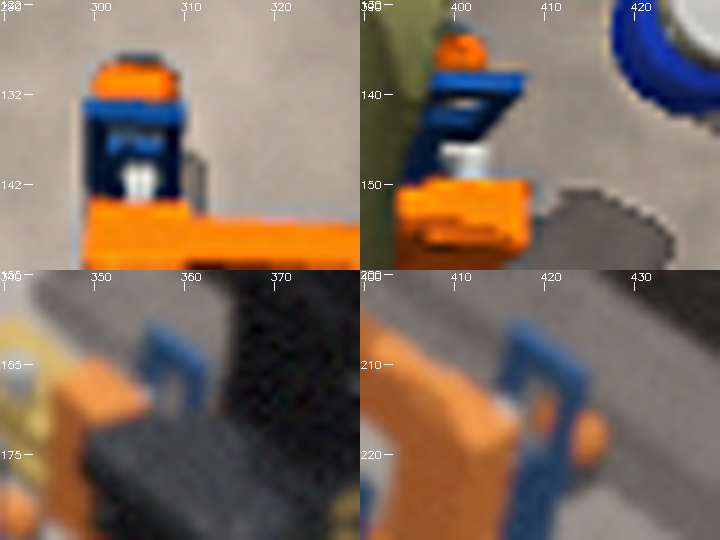

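View pics/s7.png

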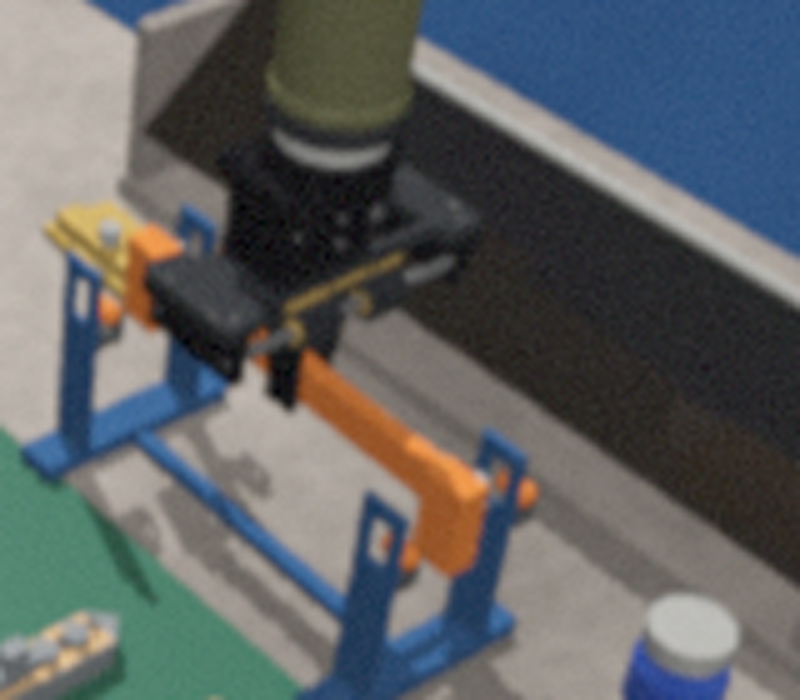

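```bash
python3 -m handwheel '[[2,0,1.5,0,0,-0.007,1],[2,5,1.5,0,0,-0.007,1],[2,10,1.5,0,0,-0.007,1],[2,14,1.5,0,0,-0.007,1],[2,18,1.5,0,0,-0.007,1],[2,18,1.5,0,0,-0.007,1],[2,18,1.5,0,0,-0.007,1]]'; python3 - <<'E'
from h import *
st()
snap("top","t8");snap("side","s8",(320,120,480,260),5)
I=cv2.imread("pics/t8_full.png");J=cv2.imread("pics/s8_full.png")
four([g(I,290,122),g(I,390,130)],[g(J,340,155),g(J,400,200)],"g8")
E
```

```text
time: 8.52
position: [0.6667, -0.0382, 0.1285]
tool_rot: [-2.251, -2.191, 0.0]
ft_force: [-0.5, 0.1, -2.3]
grip_width: 0.13
t8.53 pos [ 0.6667 -0.0382  0.1285] yaz -1.55 tilt 0.01 F [-0.5  0.1 -2.3] M [-0.11  0.1  -0.01] g0.130 j [-0.37  0.46  0.51  1.55 -0.23  1.2   0.16]
```

View pics/g8.png

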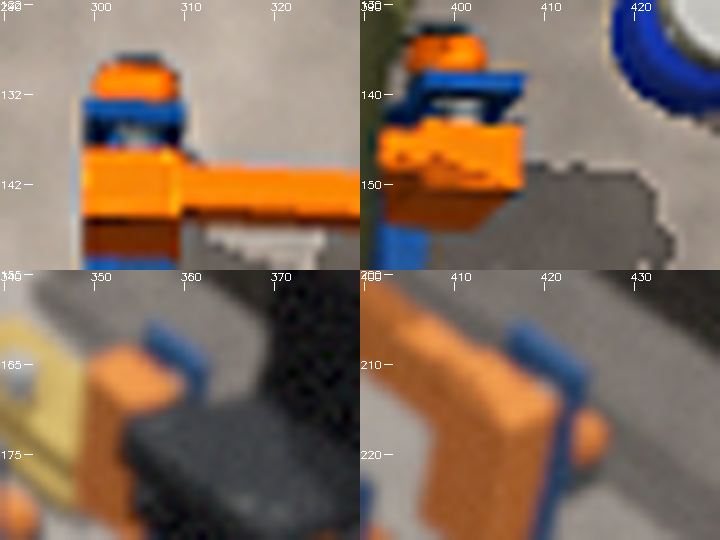

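```bash
python3 -m handwheel '[[0,3,0,0,0,0,1],[0,5,0,0,0,0,1],[0,7,0,0,0,0,1],[0,7,0,0,0,0,1]]'; python3 -m handwheel '[[0,1,0,0,0,0,1],[0,2,0,0,0,0,1],[0,2,0,0,0,0,1]]'; python3 - <<'E'
from h import *
st()
snap("top","t9");snap("side","s9",(320,120,480,260),5)
I=cv2.imread("pics/t9_full.png");J=cv2.imread("pics/s9_full.png")
four([g(I,290,122),g(I,390,130)],[g(J,340,155),g(J,400,200)],"g9")
E
```

```text
time: 9.12
position: [0.6738, -0.0383, 0.1286]
tool_rot: [-2.251, -2.191, 0.0]
ft_force: [0.4, 0.1, -1.1]
grip_width: 0.138
time: 9.5
position: [0.6742, -0.0383, 0.1286]
tool_rot: [-2.249, -2.189, 0.004]
ft_force: [-7.0, -0.7, 2.5]
grip_width: 0.132
t9.50 pos [ 0.6742 -0.0383  0.1286] yaz -1.55 tilt 0.22 F [-7.  -0.7  2.5] M [0.04 1.44 0.03] g0.132 j [-0.36  0.48  0.51  1.52 -0.24  1.21  0.16]
```

View pics/g9.png

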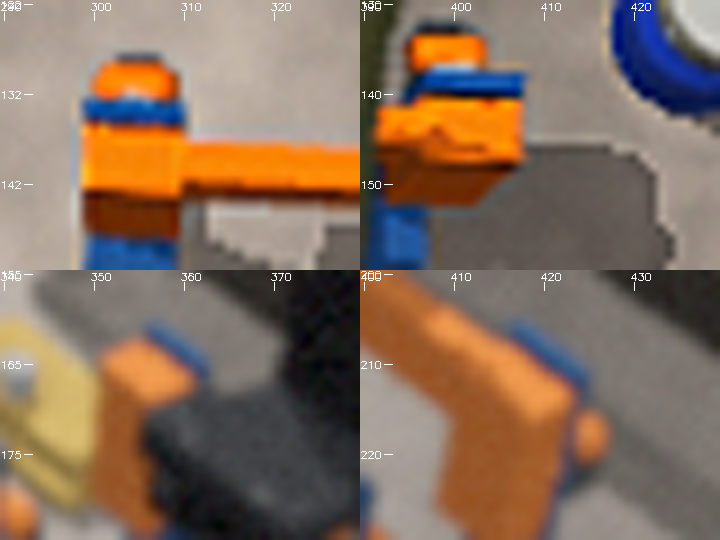

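```bash
python3 -m handwheel '[[0,-1,3,0,0,0,1],[0,-1,5,0,0,0,1],[0,-1,8,0,0,0,1],[0,-1,11,0,0,0,1],[0,-1,13,0,0,0,1],[0,-1,15,0,0,0,1]]' 55; python3 - <<'E'
from h import *
st()
E
python3 -m handwheel '[[0,0,2,0,0,0,1],[0,0,4,0,0,0,1],[0,0,4,0,0,0,1]]'
```

```text
time: 10.35
position: [0.6742, -0.0383, 0.1133]
tool_rot: [-2.25, -2.191, 0.002]
ft_force: [-5.3, 0.1, 0.3]
grip_width: 0.134
t10.35 pos [ 0.6742 -0.0383  0.1133] yaz -1.54 tilt 0.08 F [-5.3  0.1  0.3] M [-0.02  1.32  0.05] g0.134 j [-0.36  0.49  0.51  1.54 -0.25  1.18  0.16]
time: 10.72
position: [0.6742, -0.0384, 0.1124]
tool_rot: [-2.25, -2.19, -0.0]
ft_force: [-10.5, 0.3, 12.1]
grip_width: 0.132
```

```bash
python3 -m handwheel '[[0,0,2,0,0,0,1],[0,0,4,0,0,0,1],[0,0,4,0,0,0,1]]';  python3 - <<'E'
from h import *
st()
snap("top","t10");snap("side","s10",(320,120,480,260),5)
I=cv2.imread("pics/t10_full.png");J=cv2.imread("pics/s10_full.png")
four([g(I,290,122),g(I,390,130)],[g(J,340,155),g(J,400,200)],"g10")
E
```

```text
time: 11.1
position: [0.6742, -0.0384, 0.1122]
tool_rot: [-2.25, -2.19, -0.002]
ft_force: [-18.9, 2.0, 28.3]
grip_width: 0.133
t11.10 pos [ 0.6742 -0.0384  0.1122] yaz -1.55 tilt 0.15 F [-18.9   2.   28.3] M [0.3  4.36 0.09] g0.133 j [-0.36  0.49  0.5   1.54 -0.25  1.18  0.17]
```

View pics/g10.png

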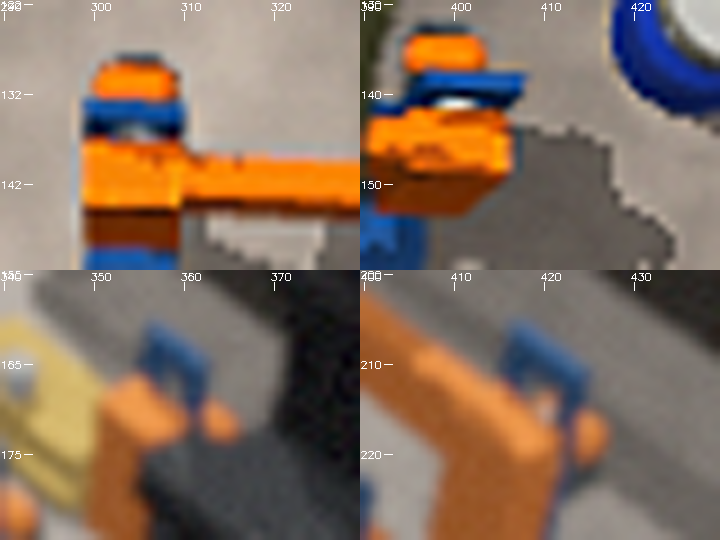

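View pics/s10.png

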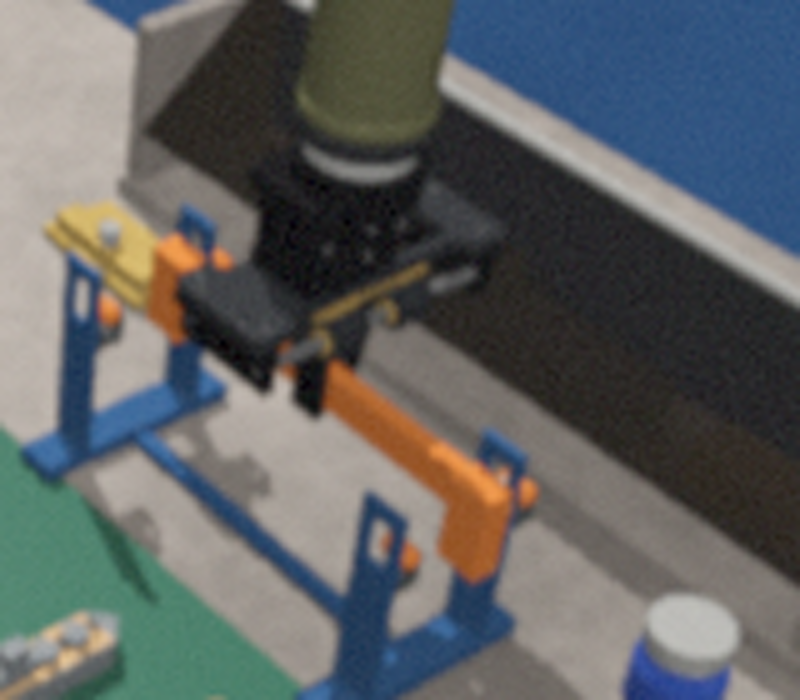

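```bash
python3 -m handwheel '[[0,0,-4,0,0,0,1],[0,0,-7,0,0,0,1],[0,0,-7,0,0,0,-0.3],[0,0,-7,0,0,0,-0.3],[0,0,-7,0,0,0,-0.3],[0,0,-7,0,0,0,-0.3],[0,0,-7,0,0,0,-0.3],[0,0,-7,0,0,0,-0.3],[0,0,-40,0,0,0,-0.5],[0,0,-90,0,0,0,-1],[0,0,-140,0,0,0,-1],[0,0,-150,0,0,0,-1]]' 45;  python3 - <<'E'
from h import *
st()
snap("top","t11");snap("side","s11",(320,120,480,260),5)
I=cv2.imread("pics/t11_full.png");J=cv2.imread("pics/s11_full.png")
four([g(I,290,122),g(I,390,130)],[g(J,340,155),g(J,400,200)],"g11")
plan((.499,-.3542,.2),-83.8)
E
```

```text
time: 12.7
position: [0.6767, -0.0389, 0.2603]
tool_rot: [2.248, 2.187, 0.009]
ft_force: [-0.5, -0.4, 0.2]
grip_width: 0.965
t12.70 pos [ 0.6767 -0.0389  0.2603] yaz -1.56 tilt 0.43 F [-0.5 -0.4  0.2] M [-0.09  0.07 -0.03] g0.965 j [-0.37  0.39  0.54  1.36 -0.2   1.43  0.13]
delta mm [-320.4 -168.    56.4] rot [ 0.002 -0.002  1.436] | dist 366 ang 82.3 deg
```

View pics/g11.png

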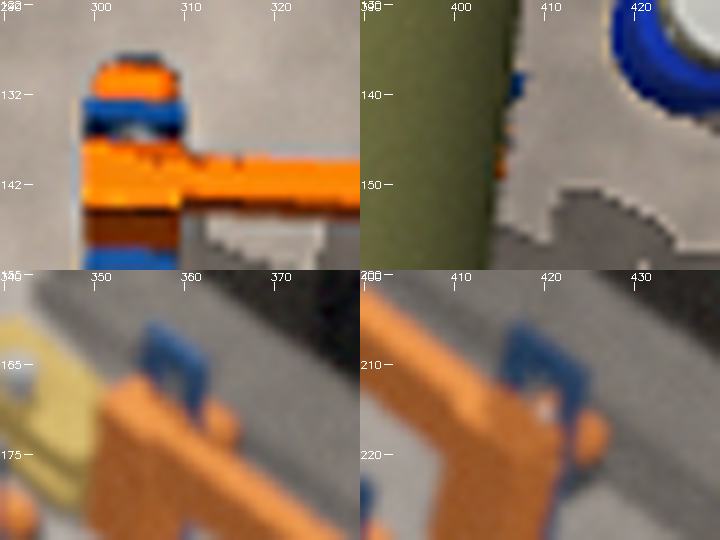

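View pics/s11.png

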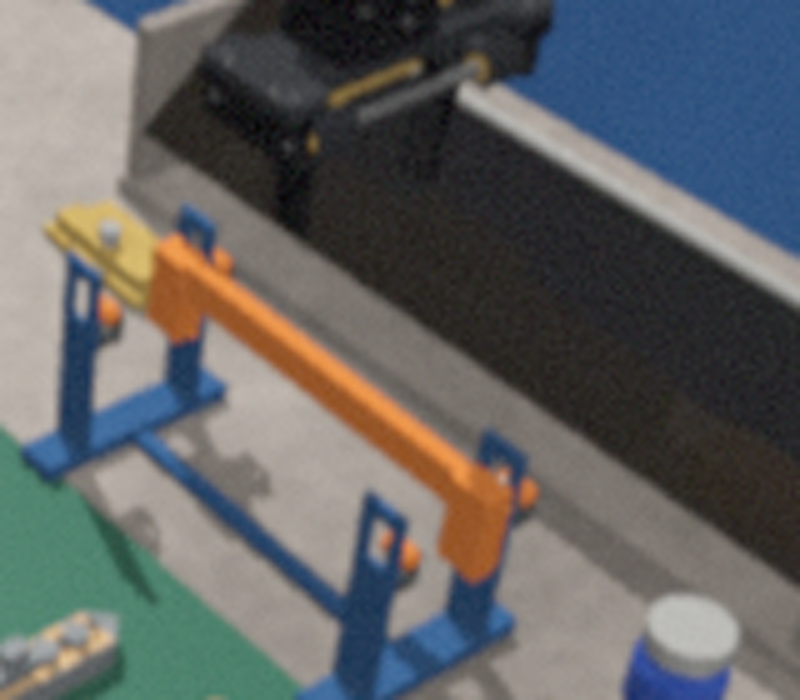

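```bash
python3 -m handwheel '[[-25,-13,0,0,0,0.12,-1],[-60,-31,0,0,0,0.28,-1],[-100,-52,0,0,0,0.45,-1],[-140,-73,0,0,0,0.63,-1],[-180,-94,5,0,0,0.8,-1],[-220,-115,15,0,0,0.98,-1],[-260,-136,30,0,0,1.16,-1],[-295,-154,50,0,0,1.32,-1],[-315,-165,85,0,0,1.42,-1],[-320,-168,100,0,0,1.436,-1],[-320,-168,100,0,0,1.436,-1],[-320,-168,100,0,0,1.436,-1]]';  python3 - <<'E'
from h import *
st()
plan((.499,-.3542,.043),-83.8)
snap("side","s12",(330,180,530,380),3)
E
```

```text
time: 14.3
position: [0.4997, -0.3526, 0.1562]
tool_rot: [-3.137, -0.174, -0.002]
ft_force: [-0.3, 0.3, -0.4]
grip_width: 0.999
t14.30 pos [ 0.4997 -0.3526  0.1562] yaz -83.64 tilt 0.07 F [-0.3  0.3 -0.4] M [-0.05  0.13  0.01] g0.999 j [-0.13  0.39  0.88  1.68 -0.32  1.22 -0.64]
delta mm [ -1.    1.5 113.2] rot [ 0.    -0.001  0.003] | dist 113 ang 0.2 deg
```

View pics/s12.png

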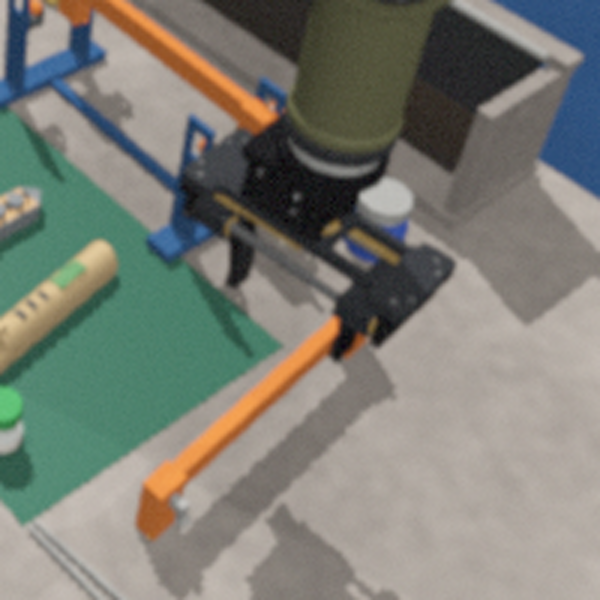

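```bash
python3 -m handwheel '[[-1,1.5,30,0,0,0.003,-1],[-1,1.5,70,0,0,0.003,-1],[-1,1.5,100,0,0,0.003,-1],[-1,1.5,113,0,0,0.003,-1],[-1,1.5,113,0,0,0.003,0],[-1,1.5,113,0,0,0.003,1],[-1,1.5,113,0,0,0.003,1],[-1,1.5,113,0,0,0.003,1],[-1,1.5,113,0,0,0.003,1],[-1,1.5,113,0,0,0.003,1],[-1,1.5,113,0,0,0.003,1],[-1,1.5,113,0,0,0.003,1]]' 50; python3 -m handwheel '[[0,0,0,0,0,0,1],[0,0,0,0,0,0,1],[0,0,0,0,0,0,1],[0,0,0,0,0,0,1],[0,0,0,0,0,0,1],[0,0,0,0,0,0,1],[0,0,0,0,0,0,1],[0,0,0,0,0,0,1]]'; python3 - <<'E'
from h import *
st()
E
```

```text
time: 15.85
position: [0.4974, -0.3553, 0.0425]
tool_rot: [-3.137, -0.165, -0.0]
ft_force: [0.4, 0.2, 0.3]
grip_width: 0.165
time: 16.85
position: [0.4974, -0.3553, 0.0425]
tool_rot: [-3.137, -0.165, 0.0]
ft_force: [0.2, 0.1, -0.8]
grip_width: 0.133
t16.85 pos [ 0.4974 -0.3553  0.0425] yaz -83.99 tilt 0.01 F [ 0.2  0.1 -0.8] M [-0.07  0.11  0.01] g0.133 j [-0.06  0.52  0.81  1.78 -0.43  1.03 -0.56]
```

```bash
python3 -m handwheel '[[0,0,-20,0,0,0,1],[0,0,-60,0,0,0,1],[0,0,-110,0,0,0,1],[0,0,-160,0,0,0,1],[0,0,-205,0,0,0,1],[0,0,-220,0,0,0,1],[0,0,-220,0,0,0,1]]'; python3 - <<'E'
from h import *
st();plan((.560,-.0357,.26),-1.5)
E
```

```text
time: 17.73
position: [0.4975, -0.3555, 0.2633]
tool_rot: [3.137, 0.164, 0.002]
ft_force: [-0.1, 0.1, -2.7]
grip_width: 0.137
t17.73 pos [ 0.4975 -0.3555  0.2633] yaz -84.00 tilt 0.09 F [-0.1  0.1 -2.7] M [-0.1   0.12 -0.01] g0.137 j [-0.16  0.31  0.93  1.54 -0.25  1.41 -0.69]
delta mm [  95.6 -311.6    3.3] rot [ 2.00e-03 -1.00e-03 -1.44e+00] | dist 326 ang 82.5 deg
```

```bash
python3 -m handwheel '[[6,-20,0,0,0,-0.1,1],[18,-60,0,0,0,-0.27,1],[31,-100,0,0,0,-0.44,1],[43,-140,0,0,0,-0.61,1],[55,-180,1,0,0,-0.78,1],[67,-218,1,0,0,-0.95,1],[78,-255,2,0,0,-1.12,1],[88,-285,3,0,0,-1.28,1],[94,-305,3,0,0,-1.4,1],[95.6,-311.6,3,0,0,-1.44,1],[95.6,-311.6,3,0,0,-1.44,1],[95.6,-311.6,3,0,0,-1.44,1]]'; python3 -m handwheel '[[0,0,20,0,0,0,1],[0,0,45,0,0,0,1],[0,0,60,0,0,0,1],[0,0,65,0,0,0,1],[0,0,65,0,0,0,1],[0,0,65,0,0,0,1]]'; python3 - <<'E'
from h import *
st()
I=snap("top","t13",(240,90,460,300),3); snap("side","s13",(250,60,500,300),3)
I=cv2.imread("pics/t13_full.png");J=cv2.imread("pics/s13_full.png")
four([g(I,285,160),g(I,390,165)],[g(J,300,165),g(J,370,210)],"g13")
E
```

```text
time: 19.23
position: [0.5594, -0.037, 0.2592]
tool_rot: [-2.254, -2.189, 0.001]
ft_force: [-0.4, -0.8, -2.3]
grip_width: 0.133
time: 19.98
position: [0.5605, -0.0355, 0.1955]
tool_rot: [2.25, 2.192, 0.002]
ft_force: [-0.4, 0.4, -2.6]
grip_width: 0.131
t19.98 pos [ 0.5605 -0.0355  0.1955] yaz -1.50 tilt 0.09 F [-0.4  0.4 -2.6] M [-0.11  0.07 -0.02] g0.131 j [-0.51  0.17  0.59  1.75 -0.1   1.25  0.08]
```

View pics/t13.png

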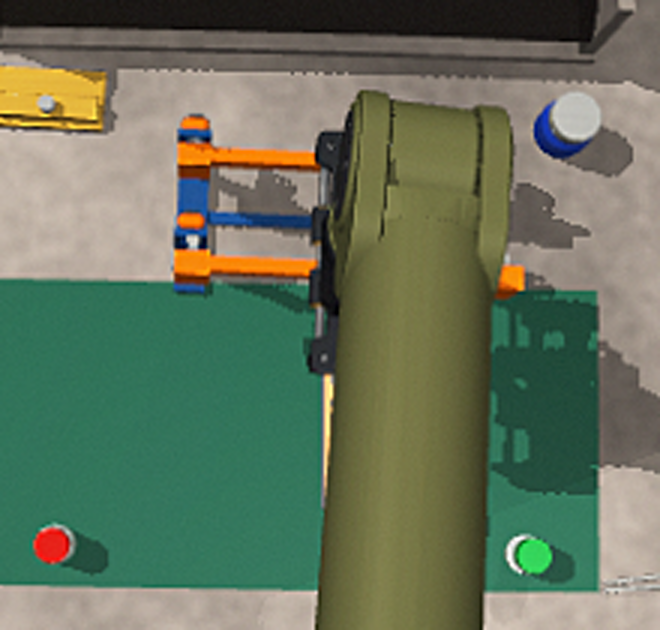

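View pics/g13.png

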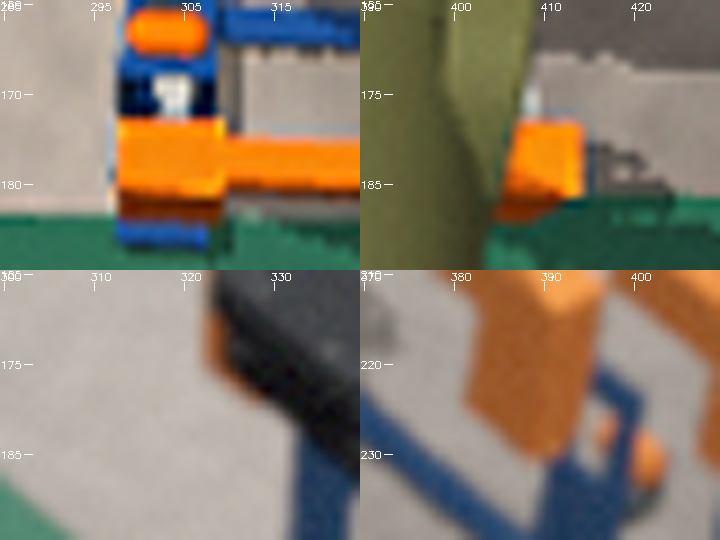

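View pics/s13.png

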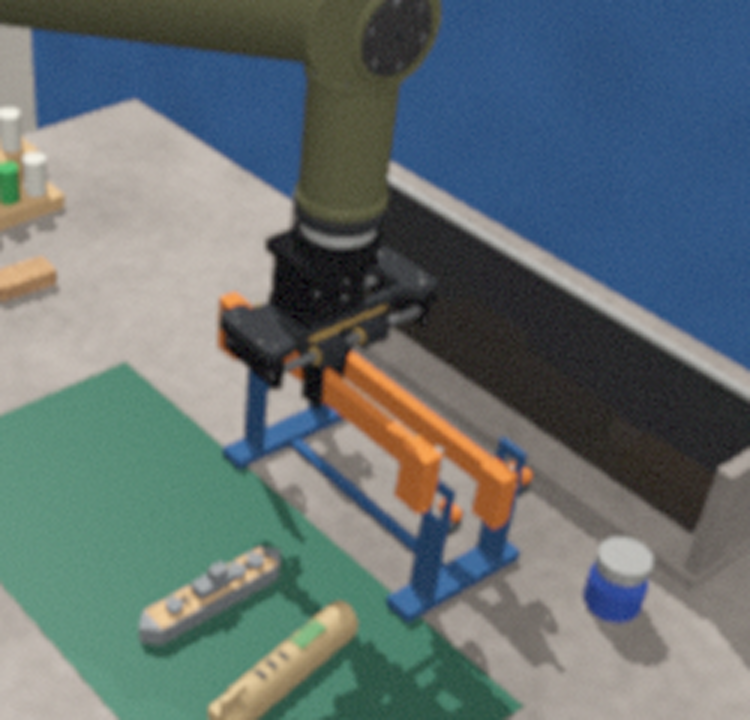

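```bash
python3 - <<'E'
from h import *
z=.213
P=T.plane([(297.5,181.2),(297.5,172.8),(414.3,186.4),(414.3,178.1)],z)[:,:2]
L=P[:2].mean(0);Rr=P[2:].mean(0);print(P.round(4),"len",np.linalg.norm(L-Rr),"yaw",np.degrees(np.arctan2(-(L-Rr)[0],(L-Rr)[1])),"centre",(L+Rr)/2,"rear face mid",P[[1,3]].mean(0), "thick",np.linalg.norm(P[0]-P[1]))
E
```

```text
[[ 0.5538  0.1114]
 [ 0.5749  0.1119]
 [ 0.5475 -0.1807]
 [ 0.5685 -0.1808]] len 0.2924679039159186 yaw -1.2466002510652188 centre [ 0.56117395 -0.03455043] rear face mid [ 0.57170923 -0.03447783] thick 0.021104494549748734
```

```bash
python3 -m handwheel '[[2.5,0,20,0,0,0,1],[2.5,0,40,0,0,0,1],[2.5,0,55,0,0,0,1],[2.5,0,64,0,0,0,1],[2.5,0,66.5,0,0,0,1],[2.5,0,66.5,0,0,0,1],[2.5,0,66.5,0,0,0,1]]'; python3 - <<'E'
from h import *
st()
I=snap("top","t14"); snap("side","s14",(320,120,480,260),5)
I=cv2.imread("pics/t14_full.png");J=cv2.imread("pics/s14_full.png")
four([g(I,285,160),g(I,390,165)],[g(J,310,165),g(J,370,210)],"g14")
E
```

```text
time: 20.95
position: [0.5604, -0.0329, 0.1287]
tool_rot: [2.25, 2.192, 0.002]
ft_force: [-0.5, -0.3, -2.7]
grip_width: 0.136
t20.95 pos [ 0.5604 -0.0329  0.1287] yaz -1.49 tilt 0.07 F [-0.5 -0.3 -2.7] M [-0.07  0.03  0.01] g0.136 j [-0.5   0.23  0.58  1.83 -0.14  1.12  0.1 ]
```

View pics/g14.png

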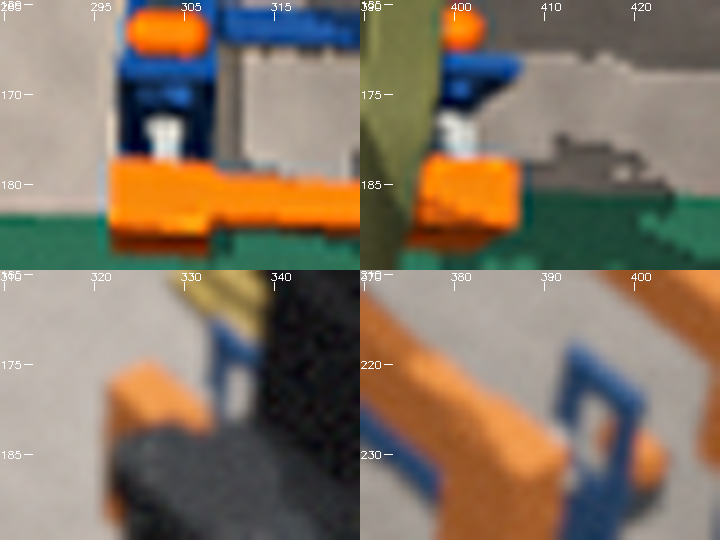

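```bash
python3 -m handwheel '[[-0.7,2,0,0,0,-0.003,1],[-0.7,7,0,0,0,-0.003,1],[-0.7,11,0,0,0,-0.003,1],[-0.7,15,0,0,0,-0.003,1],[-0.7,18,0,0,0,-0.003,1],[-0.7,18,0,0,0,-0.003,1],[-0.7,18,0,0,0,-0.003,1]]'; python3 - <<'E'
from h import *
st()
I=snap("top","t15"); snap("side","s15",(320,120,480,260),5)
I=cv2.imread("pics/t15_full.png");J=cv2.imread("pics/s15_full.png")
four([g(I,285,160),g(I,390,165)],[g(J,310,165),g(J,370,210)],"g15")
E
```

```text
time: 21.92
position: [0.5777, -0.0341, 0.128]
tool_rot: [-2.247, -2.196, 0.0]
ft_force: [0.3, 1.1, -1.8]
grip_width: 0.132
t21.93 pos [ 0.5777 -0.0341  0.128 ] yaz -1.32 tilt 0.01 F [ 0.3  1.1 -1.8] M [-0.1   0.08  0.01] g0.132 j [-0.48  0.27  0.57  1.78 -0.16  1.13  0.12]
```

View pics/g15.png

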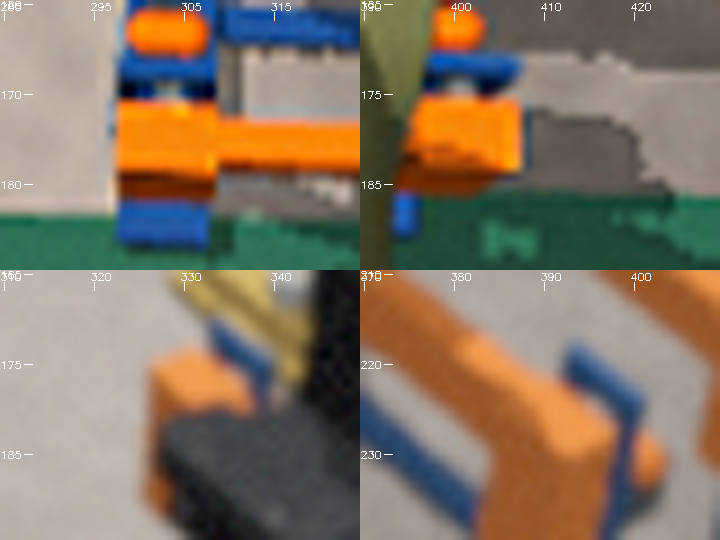

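Well aligned at both ends; remaining gap about 6–7 mm, no contact so far.

```bash
python3 -m handwheel '[[0,2,0,0,0,0,1],[0,4,0,0,0,0,1],[0,6,0,0,0,0,1],[0,6,0,0,0,0,1]]'; python3 -m handwheel '[[0,1,0,0,0,0,1],[0,2,0,0,0,0,1],[0,2,0,0,0,0,1]]'
```

```text
time: 22.52
position: [0.5837, -0.0342, 0.1281]
tool_rot: [-2.246, -2.195, 0.001]
ft_force: [-1.3, 0.8, -0.7]
grip_width: 0.132
time: 22.9
position: [0.5842, -0.0342, 0.1279]
tool_rot: [-2.245, -2.193, 0.004]
ft_force: [-7.6, 0.4, 3.4]
grip_width: 0.13
```

```bash
python3 -m handwheel '[[0,-1,3,0,0,0,1],[0,-1,5,0,0,0,1],[0,-1,8,0,0,0,1],[0,-1,11,0,0,0,1],[0,-1,13,0,0,0,1],[0,-1,15,0,0,0,1],[0,-1,17,0,0,0,1],[0,-1,19,0,0,0,1],[0,-1,19,0,0,0,1]]' 55; python3 -m handwheel '[[0,0,2,0,0,0,1],[0,0,4,0,0,0,1],[0,0,4,0,0,0,1]]'
```

```text
time: 24.02
position: [0.5843, -0.0343, 0.1122]
tool_rot: [-2.245, -2.194, -0.0]
ft_force: [-14.7, 1.9, 18.8]
grip_width: 0.129
time: 24.4
position: [0.5843, -0.0342, 0.112]
tool_rot: [-2.244, -2.193, -0.003]
ft_force: [-24.1, 0.6, 39.9]
grip_width: 0.13
```

```bash
python3 -m handwheel '[[0,0,-4,0,0,0,1],[0,0,-8,0,0,0,1],[0,0,-8,0,0,0,-0.3],[0,0,-8,0,0,0,-0.3],[0,0,-8,0,0,0,-0.3],[0,0,-8,0,0,0,-0.3],[0,0,-8,0,0,0,-0.3],[0,0,-8,0,0,0,-0.3],[0,0,-40,0,0,0,-0.5],[0,0,-90,0,0,0,-1],[0,0,-140,0,0,0,-1],[0,0,-150,0,0,0,-1]]' 45;  python3 - <<'E'
from h import *
st()
# move away preview
plan((.45,.2,.26),-1.5)
E
python3 -m handwheel '[[40,-20,0,0,0,0,-1],[90,-45,0,0,0,0,-1],[140,-70,0,0,0,0,-1],[190,-90,0,0,0,0,-1],[230,-110,0,0,0,0,-1],[230,-110,0,0,0,0,-1]]'
python3 - <<'E'
from h import *
st()
snap("top","t16",(270,110,450,300),3.2);snap("side","s16",(280,130,480,300),4)
E
```

```text
time: 25.9
position: [0.5868, -0.0346, 0.2591]
tool_rot: [2.244, 2.192, 0.009]
ft_force: [-0.3, -0.1, -0.5]
grip_width: 0.974
t25.90 pos [ 0.5868 -0.0346  0.2591] yaz -1.33 tilt 0.39 F [-0.3 -0.1 -0.5] M [-0.08  0.04 -0.  ] g0.974 j [-0.5   0.19  0.6   1.6  -0.11  1.38  0.08]
delta mm [ 231.4 -142.2   -1.6] rot [ 0.007 -0.001  0.003] | dist 272 ang 0.4 deg
time: 26.65
position: [0.4777, 0.2025, 0.2539]
tool_rot: [-2.237, -2.203, 0.002]
ft_force: [0.7, -0.1, 0.8]
grip_width: 1.001
t26.65 pos [0.4777 0.2025 0.2539] yaz -0.86 tilt 0.13 F [ 0.7 -0.1  0.8] M [-0.16  0.05 -0.01] g1.001 j [-0.82  0.03  0.38  1.76 -0.01  1.36 -0.45]
```

View pics/t16.png

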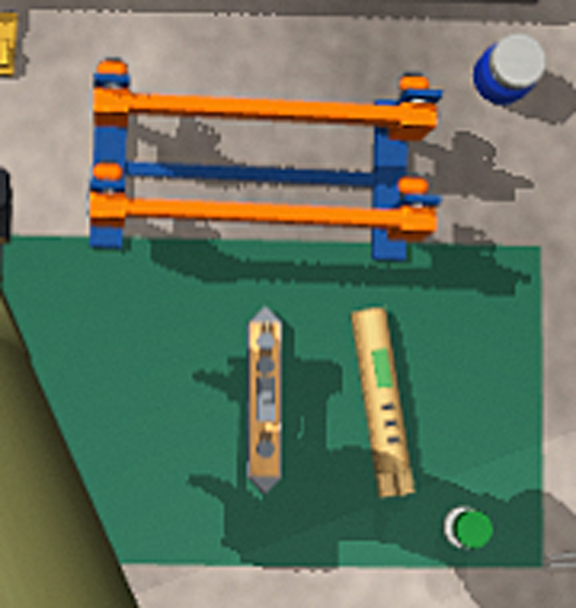

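View pics/s16.png

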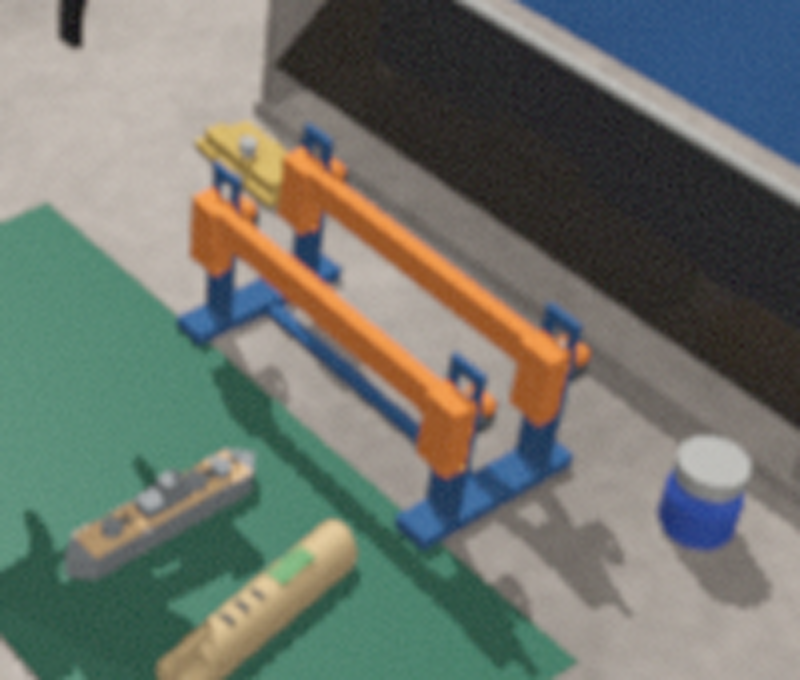

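```bash
cat >> h.py <<'E'
def models(I,box,z=.02,n=2,mn=300):
    x0,y0,x1,y1=box; c=I[y0:y1,x0:x1].astype(float)
    m=((c[...,0]>.85*c[...,1])|((c[...,1]>150))).astype(np.uint8)
    m=cv2.morphologyEx(m,cv2.MORPH_CLOSE,np.ones((3,3)));m=cv2.morphologyEx(m,cv2.MORPH_OPEN,np.ones((3,3)))
    k,l,s,ce=cv2.connectedComponentsWithStats(m)
    for i in range(1,k):
        if s[i,4]<mn: continue
        ys,xs=np.nonzero(l==i); W=T.plane(np.c_[xs+x0,ys+y0],z)[:,:2]*1000
        (cx,cy),(w,h),a=cv2.minAreaRect(W.astype(np.float32))
        if w<h: w,h=h,w;a+=90
        a=(a+90)%180-90
        c0=W.mean(0); v=np.linalg.svd(W-c0)[2][0]
        print("px",ce[i].round(1)+[x0,y0],"centre mm",round(cx,1),round(cy,1),"mean",c0.round(1),"LxW %.0f x %.0f"%(w,h),"yaw %.1f pca %.1f"%(a,(np.degrees(np.arctan2(v[1],v[0]))+90)%180-90))
E
python3 - <<'E'
from h import *
I=cv2.imread("pics/t16_full.png")[:,:,::-1]
models(I,(320,190,412,268))
bars(I,{"F":((290,165,412,190),.13,0),"Rr":((290,130,412,158),.13,0)})
def u(p,o,f): return (np.array(p)+.5)/f-.5+np.array(o)
# heights: outer front top corners of front/rear bar blocks, right ends
print(tri(u((436,235),(270,110),3.2),u((453,412),(280,130),4)),tri(u((436,132),(270,110),3.2),u((545,358),(280,130),4)))
print(tri(u((90,217),(270,110),3.2),u((195,207),(280,130),4)),tri(u((94,112),(270,110),3.2),u((285,165),(280,130),4)))
# models: bow, stern; nose tail
print("hull",tri(u((264,308),(270,110),3.2),u((250,460),(280,130),4)),tri(u((265,490),(270,110),3.2),u((68,555),(280,130),4)))
E
```

```text
px [352.1 234.5] centre mm 432.9 -46.6 mean [432.7 -46.9] LxW 159 x 29 yaw 0.6 pca 0.4
px [389.  235.3] centre mm 432.7 -154.6 mean [ 432.2 -154.7] LxW 171 x 34 yaw 9.1 pca 9.1
F railcentre [ 0.5856 -0.0322] dir88.73 len289.0 w12.7 533
Rr railcentre [ 0.6754 -0.033 ] dir88.95 len289.0 w12.0 508
(array([ 0.56811795, -0.17797137,  0.1344551 ]), np.float64(0.00015667216861896095)) (array([ 0.65574505, -0.17813806,  0.13615007]), np.float64(0.0004112868117293457))
(array([0.58021651, 0.11167948, 0.11844732]), np.float64(0.002400249272598664)) (array([0.67009886, 0.11044681, 0.1207564 ]), np.float64(0.0019184848451985878))
hull (array([ 0.51520911, -0.0461756 ,  0.01258274]), np.float64(0.0029788791978842505)) (array([ 0.34997564, -0.04813129,  0.02009142]), np.float64(0.0027064075562110742))
```

```bash
python3 - <<'E'
from h import *
yaw=np.radians(-1.2);ex=np.array([np.cos(yaw),np.sin(yaw),0]);ey=np.array([-ex[1],ex[0],0])
for nm,c in(("F",np.array([.5856,-.0322,.13])),("R",np.array([.6754,-.033,.13]))):
    for sx in(-10,10):
        for sy in(-146,146):
            p=c+ex*sx/1e3+ey*sy/1e3
            print(nm,sx,sy,"side crop",((S.proj(p)[0]+.5-[280,130])*4-.5).round(0),"top crop",((T.proj(p)[0]+.5-[270,110])*3.2-.5).round(0))
I=cv2.imread("pics/s16_full.png"); 
four([g(I,318,160),g(I,340,150)],[g(I,380,210),g(I,405,200)],"g16")
E
```

```text
F -10 -146 side crop [457. 414.] top crop [435. 231.]
F -10 146 side crop [191. 194.] top crop [ 88. 215.]
F 10 -146 side crop [479. 402.] top crop [435. 207.]
F 10 146 side crop [211. 185.] top crop [ 89. 192.]
R -10 -146 side crop [551. 361.] top crop [435. 126.]
R -10 146 side crop [281. 155.] top crop [ 91. 110.]
R 10 -146 side crop [572. 350.] top crop [435. 103.]
R 10 146 side crop [300. 146.] top crop [92. 87.]
```

View pics/g16.png

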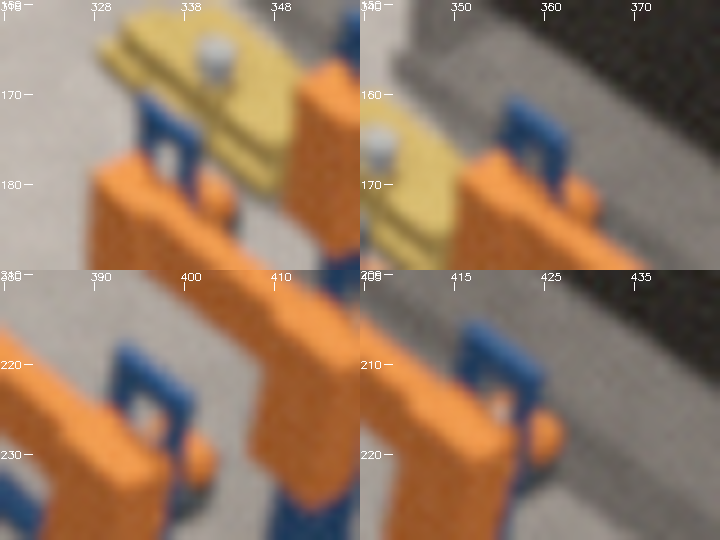

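```bash
python3 - <<'E'
from h import *
plan((.4477,-.048,.18),-89.4)
E
```

```text
delta mm [-246.5  -26.7   74.6] rot [0.    0.002 1.538] | dist 259 ang 88.1 deg
```

```bash
python3 -m handwheel '[[-20,0,0,0,0,0.15,-1],[-45,-3,0,0,0,0.32,-1],[-75,-6,5,0,0,0.49,-1],[-105,-10,12,0,0,0.66,-1],[-135,-14,22,0,0,0.83,-1],[-165,-18,35,0,0,1.0,-1],[-195,-21,48,0,0,1.17,-1],[-220,-24,60,0,0,1.34,-1],[-240,-26,70,0,0,1.5,-1],[-246.5,-27,74,0,0,1.538,-1],[-246.5,-27,74,0,0,1.538,-1],[-246.5,-27,74,0,0,1.538,-1]]'; python3 - <<'E'
from h import *
st();plan((.4477,-.048,.018),-89.4)
I=snap("top","t17",(270,110,450,300),3.2);snap("side","s17",(250,180,450,340),4)
E
```

```text
time: 28.25
position: [0.4479, -0.0469, 0.1814]
tool_rot: [-3.141, -0.019, -0.001]
ft_force: [-1.2, 0.7, 0.8]
grip_width: 1.002
t28.25 pos [ 0.4479 -0.0469  0.1814] yaz -89.31 tilt 0.04 F [-1.2  0.7  0.8] M [-0.08  0.2  -0.03] g1.002 j [-0.55 -0.1   0.57  2.01  0.06  1.22 -1.56]
delta mm [ -0.4   1.1 163.4] rot [-0.    -0.001  0.002] | dist 163 ang 0.1 deg
```

View pics/s17.png

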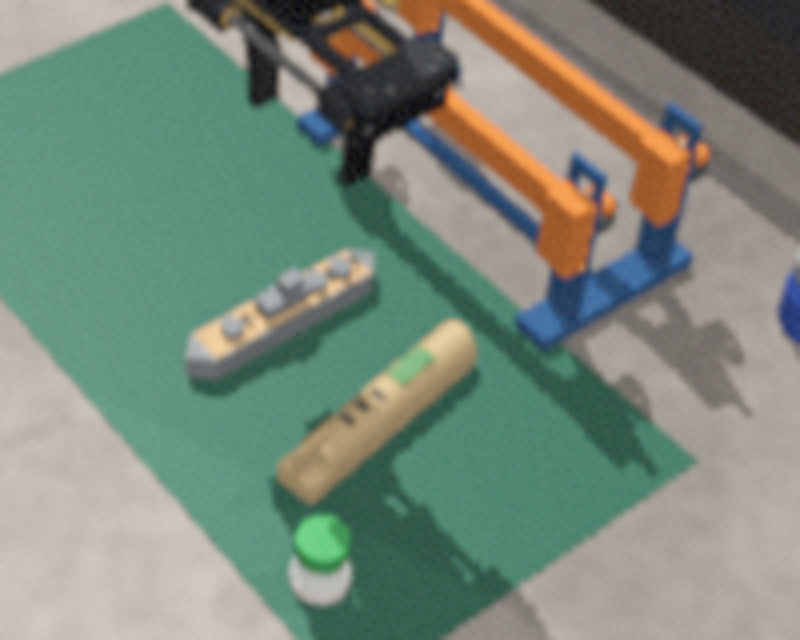

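```bash
python3 -m handwheel '[[0,1,40,0,0,0,-1],[0,1,85,0,0,0,-1],[0,1,125,0,0,0,-1],[0,1,150,0,0,0,-1],[0,1,160,0,0,0,-1],[0,1,163,0,0,0,-1],[0,1,163,0,0,0,1],[0,1,163,0,0,0,1],[0,1,163,0,0,0,1],[0,1,163,0,0,0,1],[0,1,163,0,0,0,1],[0,1,163,0,0,0,1]]' 20; python3 -m handwheel '[[0,0,0,0,0,0,1],[0,0,0,0,0,0,1],[0,0,0,0,0,0,1],[0,0,0,0,0,0,1],[0,0,0,0,0,0,1],[0,0,0,0,0,0,1]]'; python3 - <<'E'
from h import *
st()
snap("side","s18",(250,180,450,340),4)
E
```

```text
time: 29.85
position: [0.4475, -0.0486, 0.0181]
tool_rot: [-3.141, -0.015, -0.0]
ft_force: [-0.2, 0.1, 0.1]
grip_width: 0.404
time: 30.6
position: [0.4476, -0.0485, 0.018]
tool_rot: [-3.141, -0.015, -0.0]
ft_force: [-0.5, 0.1, 1.1]
grip_width: 0.342
t30.60 pos [ 0.4476 -0.0485  0.018 ] yaz -89.44 tilt 0.01 F [-0.5  0.1  1.1] M [-0.03  0.22 -0.01] g0.342 j [-0.52  0.15  0.6   2.17 -0.11  0.85 -1.41]
```

View pics/s18.png

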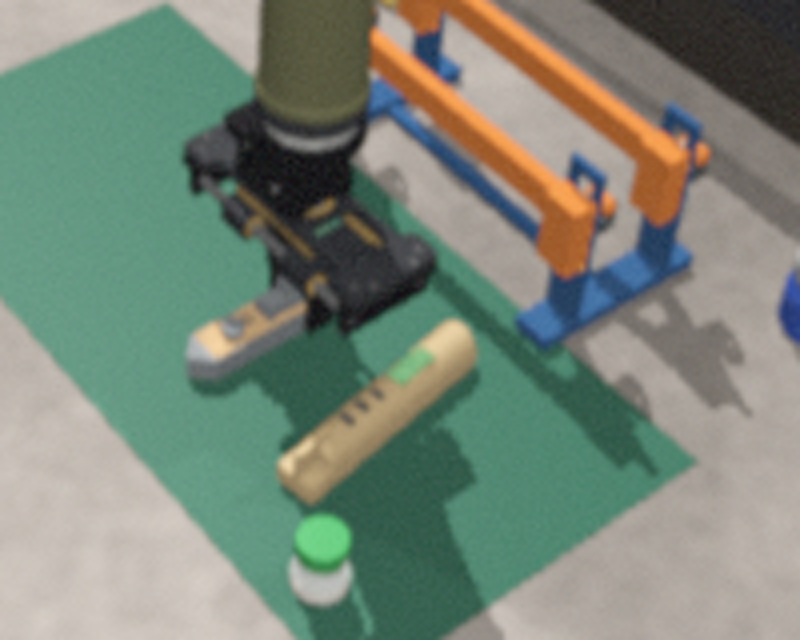

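```bash
python3 -m handwheel '[[0,0,-15,0,0,0,1],[0,0,-50,0,0,0,1],[0,0,-100,0,0,0,1],[0,0,-150,0,0,0,1],[0,0,-200,0,0,0,1],[0,0,-225,0,0,0,1],[0,0,-230,0,0,0,1],[0,0,-230,0,0,0,1]]'; python3 - <<'E'
from h import *
st();plan((.645,.022,.25),-91.3)
E
```

```text
time: 31.65
position: [0.4471, -0.0487, 0.2476]
tool_rot: [-3.141, -0.015, 0.001]
ft_force: [-0.6, 0.2, -1.8]
grip_width: 0.341
t31.65 pos [ 0.4471 -0.0487  0.2476] yaz -89.45 tilt 0.03 F [-0.6  0.2 -1.8] M [-0.08  0.17 -0.04] g0.341 j [-0.58 -0.16  0.57  1.92  0.09  1.36 -1.59]
delta mm [198.6 -68.8  -2.5] rot [-0.     0.001  0.032] | dist 210 ang 1.8 deg
```

```bash
python3 -m handwheel '[[20,-7,0,0,0,0.01,1],[55,-19,0,0,0,0.02,1],[95,-33,0,0,0,0.032,1],[135,-47,0,0,0,0.032,1],[170,-59,0,0,0,0.032,1],[192,-67,0,0,0,0.032,1],[198.5,-69,0,0,0,0.032,1],[198.5,-69,0,0,0,0.032,1],[198.5,-69,0,0,0,0.032,1]]'; python3 - <<'E'
from h import *
st();plan((.645,.022,.150),-91.3)
I=snap("top","t19",(270,110,450,300),3.2);snap("side","s19",(250,100,450,260),4)
E
```

```text
time: 32.78
position: [0.6444, 0.0215, 0.2479]
tool_rot: [-3.141, 0.037, 0.001]
ft_force: [0.2, -0.2, -0.4]
grip_width: 0.34
t32.77 pos [0.6444 0.0215 0.2479] yaz -91.34 tilt 0.05 F [ 0.2 -0.2 -0.4] M [-0.04  0.15  0.04] g0.340 j [-0.54  0.34  0.6   1.47 -0.19  1.4  -1.53]
delta mm [ 0.6 -0.5 97.9] rot [-0.     0.001 -0.001] | dist 98 ang 0.1 deg
```

View pics/s19.png

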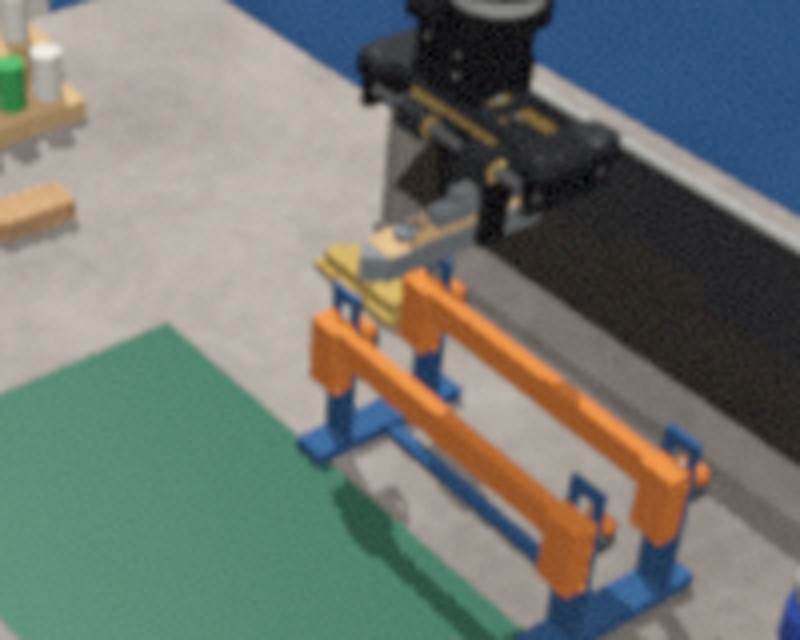

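View pics/t19.png

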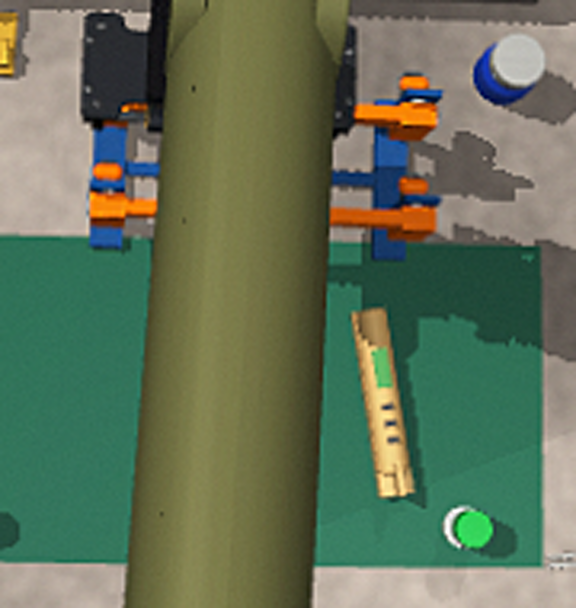

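```bash
python3 -m handwheel '[[0.6,-0.5,25,0,0,0,1],[0.6,-0.5,55,0,0,0,1],[0.6,-0.5,80,0,0,0,1],[0.6,-0.5,92,0,0,0,1],[0.6,-0.5,96,0,0,0,1],[0.6,-0.5,98,0,0,0,1],[0.6,-0.5,98,0,0,0,1]]'; python3 -m handwheel '[[0,0,1,0,0,0,1],[0,0,2,0,0,0,1],[0,0,2,0,0,0,1]]';python3 - <<'E'
from h import *
st()
snap("side","s20",(250,100,450,260),4)
E
```

```text
time: 33.75
position: [0.6465, 0.0228, 0.151]
tool_rot: [-3.141, 0.035, -0.002]
ft_force: [0.3, 0.3, -1.4]
grip_width: 0.344
time: 34.12
position: [0.6461, 0.0229, 0.1482]
tool_rot: [-3.141, 0.035, -0.0]
ft_force: [0.1, 0.6, -0.5]
grip_width: 0.341
t34.12 pos [0.6461 0.0229 0.1482] yaz -91.27 tilt 0.02 F [ 0.1  0.6 -0.5] M [-0.08  0.16 -0.04] g0.341 j [-0.53  0.41  0.58  1.59 -0.23  1.21 -1.5 ]
```

View pics/s20.png

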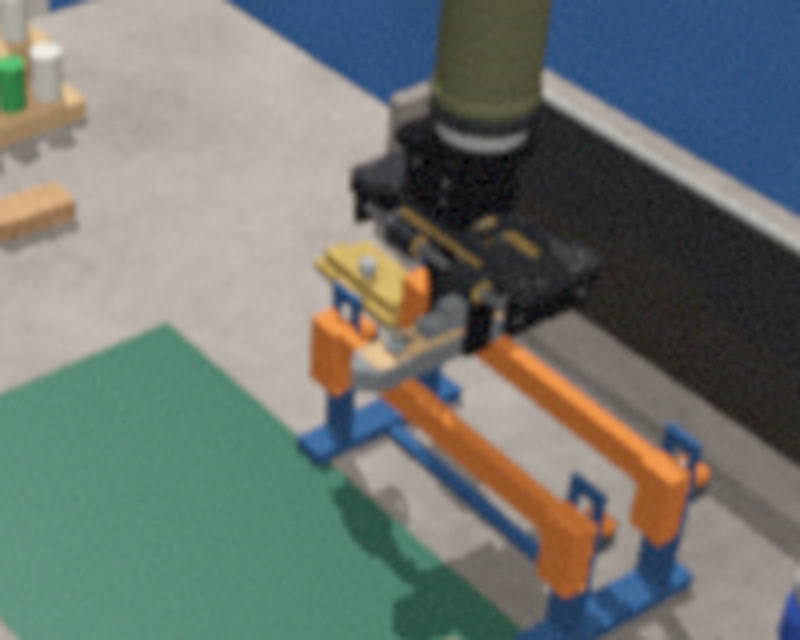

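```bash
python3 -m handwheel '[[0,0,0.7,0,0,0,1],[0,0,1.2,0,0,0,1],[0,0,1.2,0,0,0,1]]'; python3 -m handwheel '[[0,0,0,0,0,0,-0.2],[0,0,0,0,0,0,-0.2],[0,0,0,0,0,0,-0.2],[0,0,0,0,0,0,-0.2],[0,0,0,0,0,0,-0.2],[0,0,0,0,0,0,-0.2],[0,0,-30,0,0,0,-0.5],[0,0,-75,0,0,0,-1],[0,0,-100,0,0,0,-1],[0,0,-102,0,0,0,-1],[0,0,-102,0,0,0,-1]]'; python3 - <<'E'
from h import *
st();plan((.4477,-.1525,.25),-81)
snap("side","s21",(250,100,450,260),4)
E
```

```text
time: 34.55
position: [0.6461, 0.0229, 0.148]
tool_rot: [-3.141, 0.035, -0.001]
ft_force: [-3.3, -0.5, 4.4]
grip_width: 0.343
time: 35.92
position: [0.6455, 0.023, 0.2478]
tool_rot: [-3.141, 0.035, 0.002]
ft_force: [0.6, -0.6, -0.2]
grip_width: 0.984
t35.92 pos [0.6455 0.023  0.2478] yaz -91.27 tilt 0.08 F [ 0.6 -0.6 -0.2] M [-0.04  0.19  0.07] g0.984 j [-0.54  0.34  0.6   1.46 -0.19  1.4  -1.53]
delta mm [-193.9  179.8   -1.9] rot [-0.     0.001 -0.179] | dist 264 ang 10.3 deg
```

View pics/s21.png

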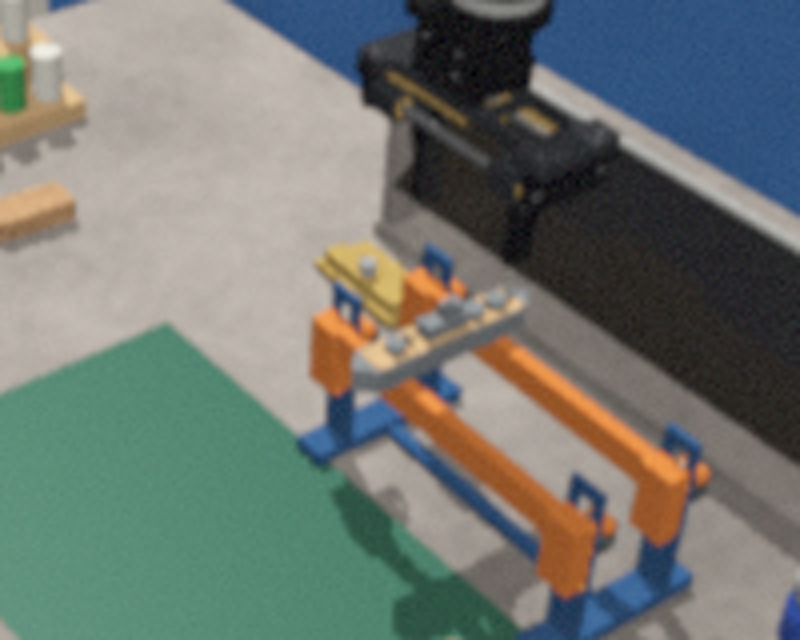

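```bash
python3 -m handwheel '[[-20,18,0,0,0,-0.03,-1],[-55,50,0,0,0,-0.07,-1],[-95,88,0,0,0,-0.12,-1],[-135,125,0,0,0,-0.15,-1],[-170,155,10,0,0,-0.179,-1],[-195,175,25,0,0,-0.179,-1],[-204,181,40,0,0,-0.179,-1],[-204,181,48,0,0,-0.179,-1],[-204,181,48,0,0,-0.179,-1],[-204,181,48,0,0,-0.179,-1]]'; python3 - <<'E'
from h import *
st()
I=snap("top","t22",(270,110,450,300),3.2);snap("side","s22",(250,180,450,340),4)
E
```

```text
time: 37.22
position: [0.4391, -0.1529, 0.2011]
tool_rot: [3.131, 0.249, 0.0]
ft_force: [1.1, 0.4, 0.0]
grip_width: 1.0
t37.23 pos [ 0.4391 -0.1529  0.2011] yaz -80.92 tilt 0.05 F [1.1 0.4 0. ] M [-0.03  0.15  0.03] g1.000 j [-0.45 -0.1   0.7   1.96  0.07  1.26 -1.19]
```

View pics/t22.png

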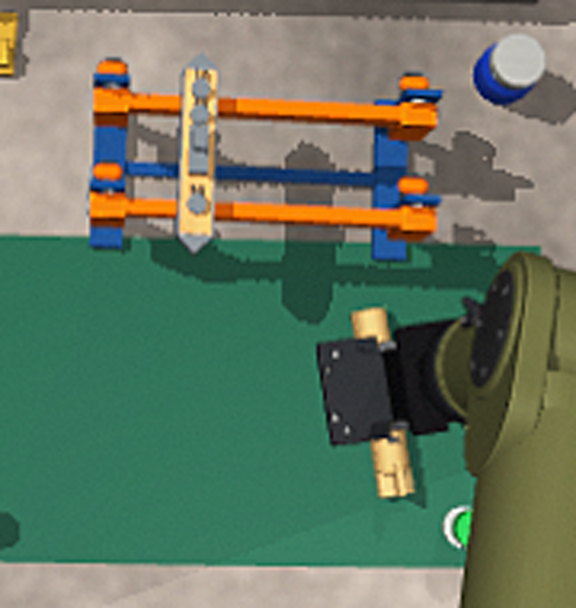

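View pics/s22.png

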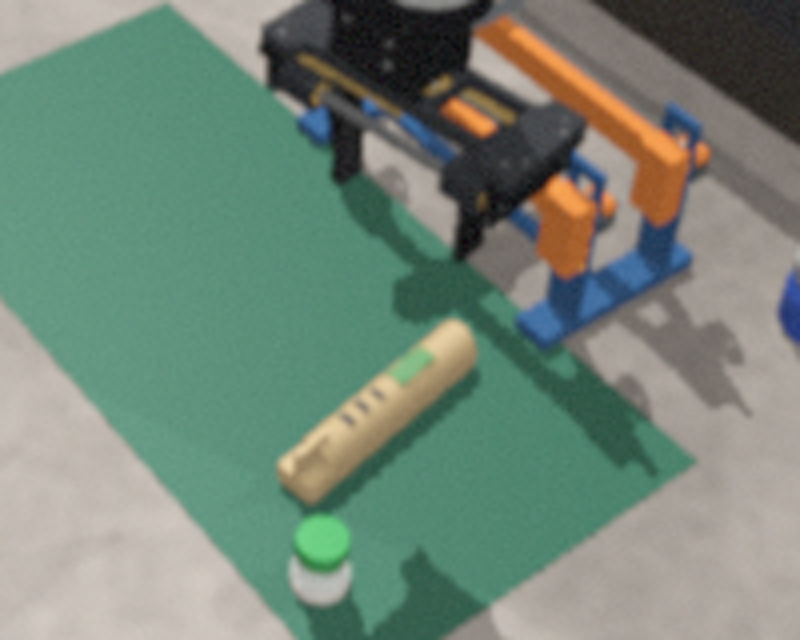

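```bash
python3 -m handwheel '[[0,0,40,0,0,0,-1],[0,0.6,85,0,0,0,-1],[0,0.6,130,0,0,0,-1],[0,0.6,160,0,0,0,-1],[0,0.6,178,0,0,0,-1],[0,0.6,183,0,0,0,-1],[0,0.6,183,0,0,0,1],[0,0.6,183,0,0,0,1],[0,0.6,183,0,0,0,1],[0,0.6,183,0,0,0,1],[0,0.6,183,0,0,0,1],[0,0.6,183,0,0,0,1]]' 20; python3 -m handwheel '[[0,0,0,0,0,0,1],[0,0,0,0,0,0,1],[0,0,0,0,0,0,1],[0,0,0,0,0,0,1],[0,0,0,0,0,0,1],[0,0,0,0,0,0,1]]'; python3 -m handwheel '[[0,0,-15,0,0,0,1],[0,0,-50,0,0,0,1],[0,0,-100,0,0,0,1],[0,0,-150,0,0,0,1],[0,0,-200,0,0,0,1],[0,0,-225,0,0,0,1],[0,0,-230,0,0,0,1],[0,0,-230,0,0,0,1]]'; python3 - <<'E'
from h import *
st()
I=cv2.imread("pics/t22_full.png")[:,:,::-1]
print("hull tips",T.plane([(332.6,127),(330.3,188)],.15).round(4))
plan((.6355,-.087,.25),-91.3)
snap("side","s23",(250,100,450,260),4)
E
```

```text
time: 38.83
position: [0.4381, -0.1541, 0.0179]
tool_rot: [-3.132, -0.246, -0.0]
ft_force: [0.7, 0.3, 0.3]
grip_width: 0.403
time: 39.58
position: [0.4381, -0.1542, 0.0179]
tool_rot: [3.132, 0.246, 0.0]
ft_force: [0.2, -1.2, 0.4]
grip_width: 0.344
time: 40.58
position: [0.4376, -0.1541, 0.2474]
tool_rot: [-3.131, -0.246, 0.001]
ft_force: [0.5, 0.4, -1.3]
grip_width: 0.344
t40.58 pos [ 0.4376 -0.1541  0.2474] yaz -81.02 tilt 0.04 F [ 0.5  0.4 -1.3] M [-0.08  0.15 -0.01] g0.344 j [-0.49 -0.14  0.71  1.9   0.1   1.36 -1.22]
hull tips [[0.7126 0.0221 0.15  ]
 [0.5478 0.0261 0.15  ]]
delta mm [205.9 -35.4  -2.7] rot [-0.     0.001  0.179] | dist 209 ang 10.3 deg
```

View pics/s23.png

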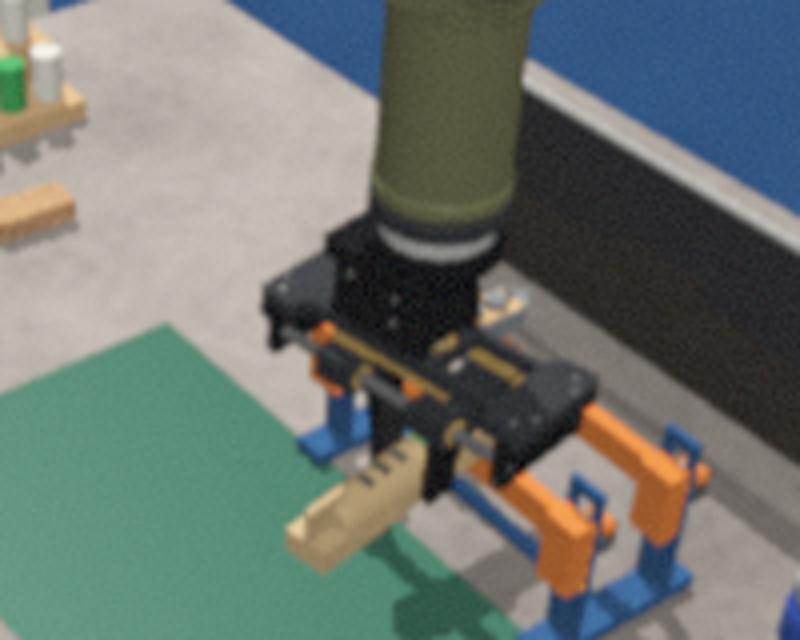

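```bash
python3 -m handwheel '[[20,-3,0,0,0,0.03,1],[55,-10,0,0,0,0.08,1],[95,-16,0,0,0,0.13,1],[135,-23,0,0,0,0.179,1],[175,-30,0,0,0,0.179,1],[199,-34,0,0,0,0.179,1],[206,-35.4,0,0,0,0.179,1],[206,-35.4,0,0,0,0.179,1],[206,-35.4,0,0,0,0.179,1]]';  python3 - <<'E'
from h import *
st();plan((.6355,-.087,.1485),-91.3)
snap("side","s24",(250,100,450,260),4)
E
```

```text
time: 41.75
position: [0.635, -0.088, 0.2478]
tool_rot: [-3.141, 0.037, 0.001]
ft_force: [0.5, 0.2, 0.0]
grip_width: 0.342
t41.75 pos [ 0.635  -0.088   0.2478] yaz -91.36 tilt 0.04 F [0.5 0.2 0. ] M [-0.05  0.19 -0.03] g0.342 j [-0.46  0.35  0.72  1.48 -0.23  1.4  -1.32]
delta mm [ 0.6 -1.  99.3] rot [-0.     0.001 -0.001] | dist 99 ang 0.1 deg
```

View pics/s24.png

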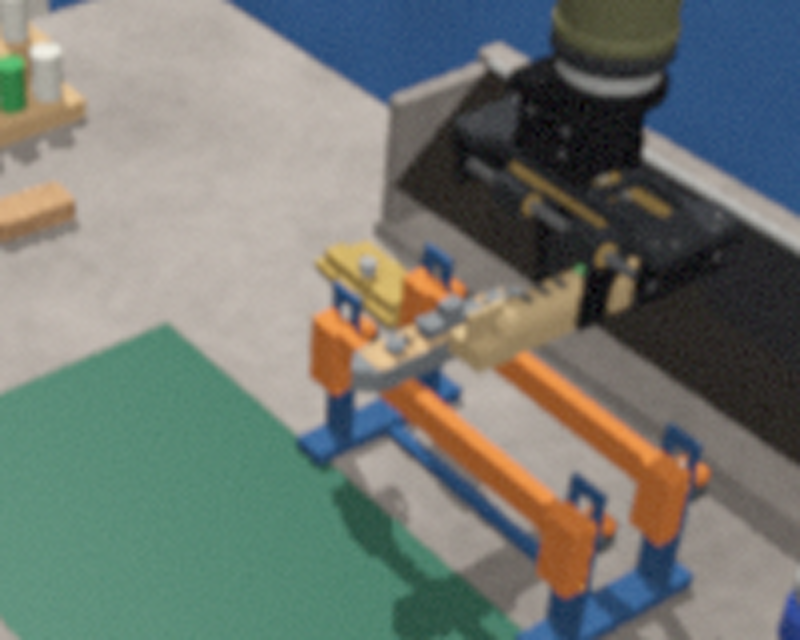

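```bash
python3 -m handwheel '[[0.6,-0.8,25,0,0,0,1],[0.6,-0.8,55,0,0,0,1],[0.6,-0.8,80,0,0,0,1],[0.6,-0.8,92,0,0,0,1],[0.6,-0.8,97,0,0,0,1],[0.6,-0.8,99,0,0,0,1],[0.6,-0.8,99,0,0,0,1],[0.6,-0.8,99,0,0,0,1]]'; python3 -m handwheel '[[0,0,1,0,0,0,1],[0,0,1.5,0,0,0,1],[0,0,1.5,0,0,0,1]]'
```

```text
time: 42.8
position: [0.6371, -0.0863, 0.1496]
tool_rot: [-3.141, 0.035, -0.002]
ft_force: [-0.2, 0.5, -1.0]
grip_width: 0.339
time: 43.18
position: [0.6369, -0.0862, 0.1479]
tool_rot: [-3.141, 0.035, -0.001]
ft_force: [-0.6, -0.2, 2.7]
grip_width: 0.34
```

Contact (2.7 N, z 0.148). Release and retreat to the side for a clear look.

```bash
python3 -m handwheel '[[0,0,0,0,0,0,-0.2],[0,0,0,0,0,0,-0.2],[0,0,0,0,0,0,-0.2],[0,0,0,0,0,0,-0.2],[0,0,0,0,0,0,-0.2],[0,0,0,0,0,0,-0.2],[0,0,-30,0,0,0,-0.5],[0,0,-75,0,0,0,-1],[0,0,-110,0,0,0,-1],[0,0,-115,0,0,0,-1],[0,0,-115,0,0,0,-1]]'; python3 -m handwheel '[[-30,30,0,0,0,0,-1],[-70,70,0,0,0,0,-1],[-100,115,0,0,0,0,-1],[-120,160,0,0,0,0,-1],[-140,205,0,0,0,0,-1],[-150,240,0,0,0,0,-1],[-150,250,0,0,0,0,-1],[-150,250,0,0,0,0,-1]]'; python3 - <<'E'
from h import *
st()
snap("top","t25");snap("side","s25",(280,120,480,290),4)
E
```

```text
time: 44.55
position: [0.6365, -0.0862, 0.2619]
tool_rot: [-3.141, 0.035, 0.0]
ft_force: [-0.5, 0.0, 0.7]
grip_width: 0.984
time: 45.55
position: [0.4812, -0.3322, 0.2611]
tool_rot: [-3.14, 0.035, 0.003]
ft_force: [-1.0, 0.2, -0.4]
grip_width: 1.003
t45.55 pos [ 0.4812 -0.3322  0.2611] yaz -91.29 tilt 0.12 F [-1.   0.2 -0.4] M [ 0.02  0.12 -0.01] g1.003 j [-0.19  0.23  0.88  1.61 -0.18  1.39 -0.88]
```

View pics/t25.png

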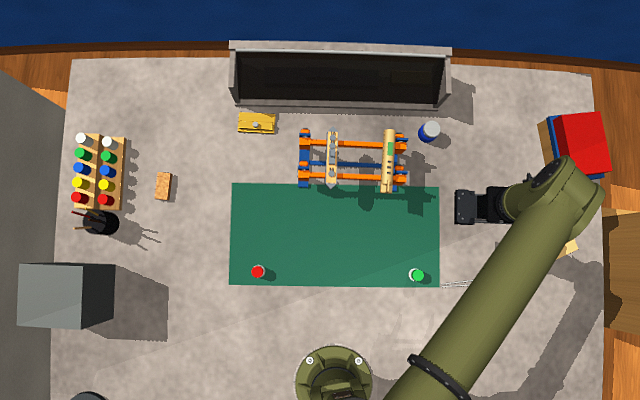

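View pics/s25.png

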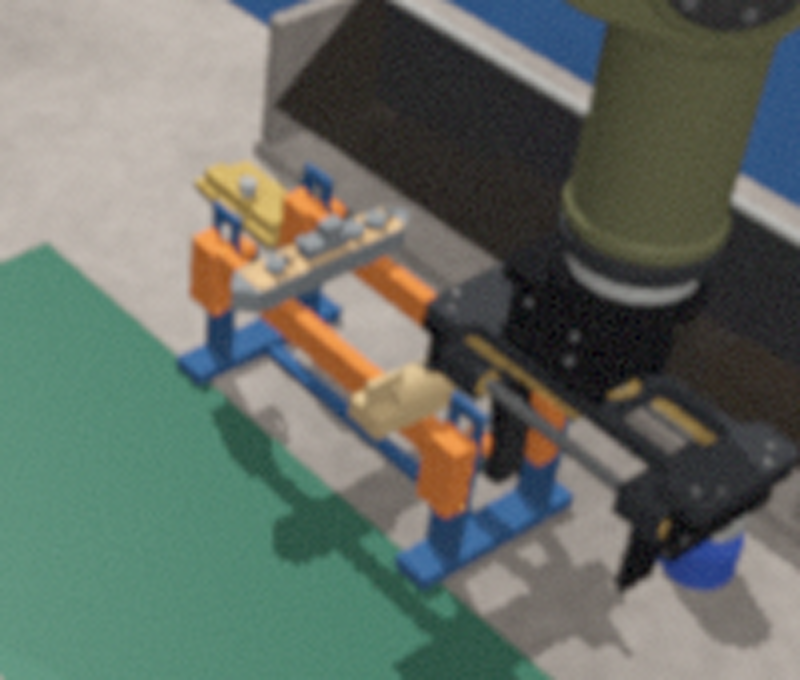

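```bash
python3 -m handwheel '[[-20,30,0,0,0,0,-1],[-45,60,-10,0,0,0,-1],[-60,90,-20,0,0,0,-1],[-60,90,-20,0,0,0,-1]]'; python3 - <<'E'
from h import *
st()
snap("top","t26",(285,115,425,205),5);snap("side","s26",(280,120,480,290),4)
I=cv2.imread("pics/t26_full.png")[:,:,::-1]
bars(I,{"F":((290,165,420,190),.13,0)})
# posts same pixels? models by colour, on z=.15
c=I[115:205,290:420].astype(int)
m=((c[...,2]>90)&(c[...,0]>190)&(c[...,1]>150)).astype(np.uint8)
k,l,s,ce=cv2.connectedComponentsWithStats(m)
for i in range(1,k):
    if s[i,4]>60: print(s[i],(T.plane(ce[i]+[290,115],.15)[0]).round(4))
E
```

```text
time: 46.15
position: [0.4182, -0.423, 0.2831]
tool_rot: [3.14, -0.039, 0.001]
ft_force: [-0.0, 0.1, -0.3]
grip_width: 0.999
t46.15 pos [ 0.4182 -0.423   0.2831] yaz -91.43 tilt 0.09 F [-0.   0.1 -0.3] M [-0.07  0.17  0.  ] g0.999 j [-0.03  0.25  0.94  1.55 -0.2   1.44 -0.68]
F railcentre [ 0.5852 -0.0585] dir89.10 len100.0 w12.7 166
[ 91  14  13  63 418] [ 0.6266 -0.1229  0.15  ]
[ 36  16  11  53 211] [0.6133 0.0292 0.15  ]
```

View pics/t26.png

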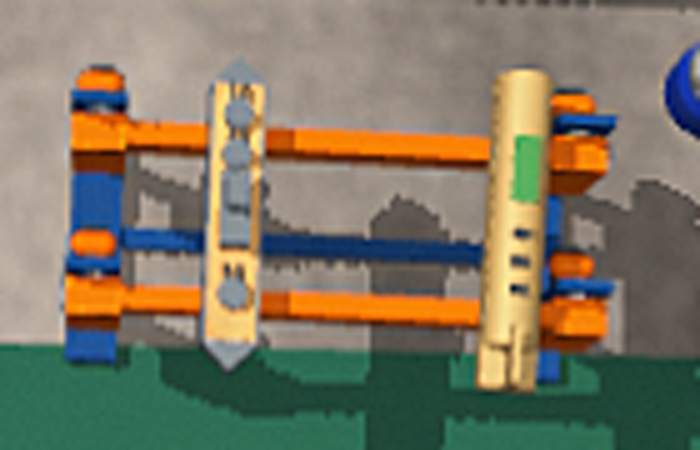

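View pics/s26.png

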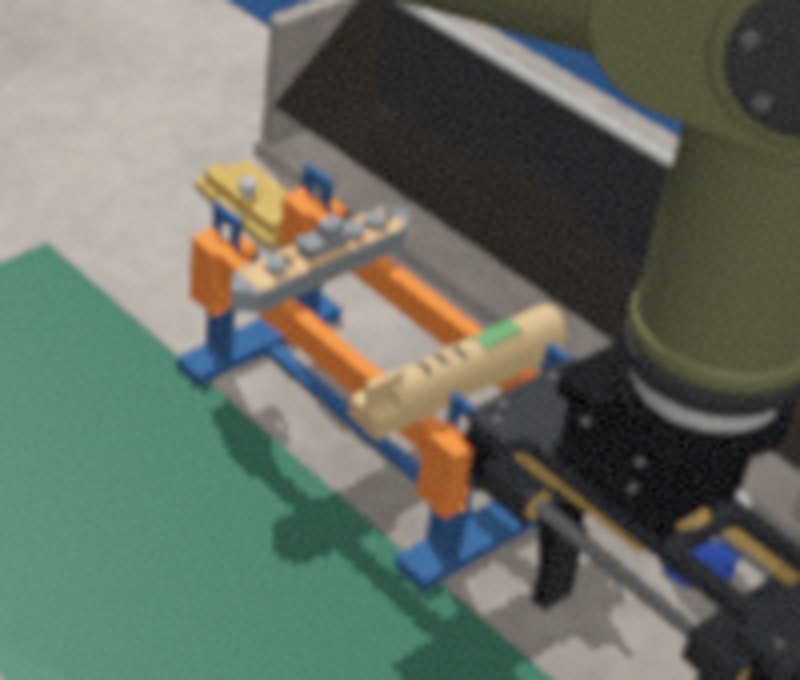

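```bash
python3 - <<'E'
from h import *
def u(p,o,f): return (np.array(p)+.5)/f-.5+np.array(o)
o=np.array([.6305,-.0326]);a=np.radians(-1.3);M=np.array([[np.cos(a),np.sin(a)],[-np.sin(a),np.cos(a)]])
for nm,A,B,z in(("fus",(522,72),(507,388),.15),("hull",(240,57),(228,368),.148)):
    P=T.plane([u(A,(285,115),5),u(B,(285,115),5)],z); d=P[0]-P[1]
    print(nm,P.round(4),"len",np.linalg.norm(d),"yaw rel",np.degrees(np.arctan2(d[1],d[0]))+1.3,"rack xy",M@(P.mean(0)[:2]-o))
# heights: cockpit patch front-left & rear corners in both views
print("cockpit",tri(u((525,168),(285,115),5),u((498,333),(280,120),4)))
print("mid window",tri(u((519,260),(285,115),5),u((440,357),(280,120),4)))
print("hull turret",tri(u((232,291),(285,115),5),u((275,260),(280,120),4)),tri(u((238,110),(285,115),5),u((377,214),(280,120),4)))
print("fus edge px",T.plane([u((549,180),(285,115),5),u((490,180),(285,115),5)],.146).round(4))
E
```

```text
fus [[ 0.7115 -0.1297  0.15  ]
 [ 0.54   -0.121   0.15  ]] len 0.17171580649646115 yaw rel -1.6049804403609318 rack xy [-0.00266158 -0.09279325]
hull [[0.7159 0.022  0.148 ]
 [0.5476 0.0262 0.148 ]] len 0.16839387988592808 yaw rel -0.12746748051422263 rack xy [-5.03558859e-05  5.67418818e-02]
cockpit (array([ 0.6560063 , -0.12876223,  0.16018459]), np.float64(0.0005014328597221484))
mid window (array([ 0.60548002, -0.12458373,  0.16116854]), np.float64(0.002299480334523578))
hull turret (array([0.58626623, 0.02567277, 0.15788236]), np.float64(0.0013235604706693736)) (array([0.6838236 , 0.02344307, 0.15858457]), np.float64(7.77767450467536e-05))
fus edge px [[ 0.6535 -0.1447  0.146 ]
 [ 0.6526 -0.1128  0.146 ]]
```

```bash
python3 - <<'E'
from h import *
a=cv2.imread("pics/t26_full.png");b=ctrl.get_image("top")[:,:,::-1]
print("frame diff at rack",np.abs(a[115:205,290:420].astype(int)-b[115:205,290:420]).mean())
print(ctrl.close_job())
E
```

```text
frame diff at rack 1.5001139601139601
the job is handed in; nothing more can be done
None
```

I hooked one crossbar on the rear posts and one on the front posts and pushed both down until they stopped, about 16 mm below insertion height. I then laid the two models on the desk, a battleship hull and the green-cockpit fuselage half, across the bars. The job was handed in at about 46 s.

| Check | Result |
|---|---|
| Bars after release | Both stayed on their posts. Both ends are level with the 130 mm expected height. |
| Hull | 0 mm off centre front to rear, 57 mm left of mid-length, 0.1° off square, flat |
| Fuselage | 3 mm off centre front to rear, 93 mm right of mid-length, 1.6° off square, flat |
| Clearance | The models are about 150 mm apart. The last two pictures show nothing moving. |
| Other desk things | They look unmoved in the last top view, except the tweezers, which the arm partly hid. I did not measure them. |

**Disagreements:**
- **Fuselage position:** I released it about 55 mm from mid-length but found it at 93 mm. I take this to be the announced knock. It is still 22 mm inside the 115 mm limit, so I left it there.
- **Bar heights:** a first reading put the left ends about 10 mm low and the right ends about 5 mm high. The left was a misread picture corner, and a re-check there agreed with 130 mm to about a pixel. The right front corner still read about 2 pixels off sideways in that re-check.

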